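Snap the retaining cap of the sample cell home with the press tool

ROBOT

A 7-joint arm with a two-finger parallel gripper is mounted at the origin on a cart in front of the work surface, level with it; the furniture and walls round the work are solid. World frame = base frame: x ahead of the robot, y to its left, z up, the work surface at z = 0. Lengths are in m, angles in rad, forces in N, time in s.
With the tool pointing down it reaches from about 0.425 to 0.925 m from the base axis. Payload 6.8 kg.
Tool frame: the origin (TCP) lies at the very end of the fingers, on their centre line; the grasp point (between the pads) lies 19 mm behind it (tcp_to_grasp is the distance from the TCP to the grasp point, in m); z points along the fingers, y is the direction in which the jaws open and shut (so a half turn about z gives the same grasp; the last joint's range is limited). The gripper opens to 85 mm and grips with 20 to 120 N. Pads are 22 mm wide; open, the fingers measure 114 mm over their backs; the gripper's body (76 mm by 85 mm) begins 54 mm behind the grasp point. The pads swing forward as they close: fully open they stand 13 mm farther back than shut.
Start: joints at [-1.342, 0.477, 0.022, 1.555, -0.011, 1.109, -0.083], TCP at [0.223, 0.637, 0.231] pointing down, gripper open.
Joint ranges: [-2.96, 2.96], [-0.34, 2.1], [-1.41, 1.46], [0.24, 2.44], [-1.37, 4.51], [0.17, 1.92], [-2.96, 2.96]. Speed limits (rad/s): [2.39, 2.39, 3.14, 3.14, 3.14, 3.14, 3.14].

INTERFACE

Orientations are given as a unit quaternion [w, x, y, z].
In Python, from station import * gives the robot as it stands.
- The arm moves only by the tool apply_moves, never from a script. Its argument "increments" is one flat list of numbers, 5 for each row, row after row: the finger opening in mm, from 0 to 85.4, then the shift along the tool's x, y, z in mm, then the turn about the tool's z in degrees. In form: [claw, tx, ty, tz, roll, claw, tx, ty, tz, roll, ...]. A call has 1 to 12 rows; each row shifts and turns the pose as measured when the row begins, along the tool's axes as they then stand; what a row does not reach is not made up. A row lasts 1/8 s, in which the tool goes at most 62.5 mm and 10.7 degrees, less where a joint would pass 70% of its speed; a pose out of reach is approached as far as the arm can. A call with a gripper value outside its range is refused whole. The fingers move at their own pace and stop on an object; "squeeze" is the grip in N (left out, the last holds). Time passes only in rows, so rows that do not move let the fingers close. It gives the time, the measured TCP pose, the force and the opening at its end, in the units of the state.
- get_obs(): the state, without advancing time (a new reading comes with each control period).
- read_camera(name): name is "scene" or "side" or "wrist"; returns (picture, depth): 384x512x3 uint8, blue, green, red; 384x512 float32, m along the optical axis (not along the pixel's ray), 0 where there is no reading.
- get_calibration(name): a dict with "mtx" (3x3 intrinsics, pixels), "camera_from_world" (4x4, takes a point from world to camera coordinates); the wrist camera has in their place "T_tool_cam" (4x4, takes a point from camera to tool coordinates, whose origin is the TCP and whose axes are the flange's). Camera axes: x right, y down, z forward; pixel columns grow to the right and rows downward; lengths in m; the calibration is good to about 2 mm. The wrist camera is an equidistant fisheye: a pixel r from the principal point sees the ray r / f radians off the axis. A picture is of the moment at which its call begins: read the wrist's pose just before it. get_calibration takes no time and is no camera call.
- hand_in(): hands the job in, once; it reports no verdict.
Trained networks look in the newest picture that a camera, given by its name, has taken for a name from the list of things; names that differ only in an ending like _2 or _b are one class to them, and where a whole thing is asked for, a point or a joint stands for the part that bears it (a point fixed in the world has none). Each returns a list of dicts, best first, with "p" (0 to 1); they miss things now and then, are a little off and sometimes report something else, mostly with a low value. They report only what shows in the picture. A call takes as long as a camera call. They do not tell look-alikes from the thing itself.
- outline_of(camera, thing): "pixels" (384x512 bool, what is visible of it) and "extent" ([centre column, centre row, width, height] in pixels, round what is visible of it).
The state is a dict: "t": time; "q": joint angles; "joint_vel": joint speeds; "joint_torque": joint torques, N m; "eef_pos": TCP position; "tool_rot": TCP orientation; "contact_force": force on the tool from outside, world axes, zero at the start; "torque": the same for the moment, N m; "gripper_width": opening from 0.0 (shut) to 1.0 (fully open).
Only numpy, scipy, OpenCV 4.12 (cv2) and the standard library are available. Lean on these libraries where they do the work, as an engineer would, in place of code of your own. Each camera call takes 0.05 s, during which the arm holds its last target.

TASK

The orange retaining cap lies loose in the mouth of the aluminium sample cell. Pick up the blue-handled press tool and push the cap straight down with its white foot, past the light catches of the mouth and on through the firm snap of the lock deep in the recess, until it is fully home, level and locked; how deep that is cannot be seen beforehand, and you must never press with more than 30 N or touch the cap with the gripper. Then stand the tool upright back on its round mat, let go, and leave the other things on the bench alone.

Things in the scene. Friction and masses are not known exactly. Their poses are not given: they have to be found in the camera images.
- tool_centre (a point): The press tool, 112 mm tall, 0.22 kg, upright on its mat: point on its axis 56 mm above the foot's underside; z up along the tool, x and y normal to the handle's flats. From the bottom: white flat foot, diameter 34, to 10 mm; stem, diameter 18, to 40 mm; collar, diameter 36, to 46 mm; blue square handle 24 x 24 mm, from 46 to 112 mm (grip across two flats).
- cap_centre (a point): The orange retaining cap, a loose solid disc, 52 mm diameter, 10 mm thick, 30 g, lower edge bevelled 4 mm: this point is its centre, 5 mm below its flat top; z points up out of the top. At the start it rests level on the three mouth catches, its centre 59 mm above the underside of the cell block. Fully home it lies 23 to 45 mm lower, differing from run to run.
- cell: The sample cell, a fixed aluminium block 96 x 96 x 55 mm on four legs over a steel base plate 116 mm square; its height over the bench differs from run to run. Origin at the centre of the block's underside, z up. A round recess, 55 mm diameter, is open at the top; in it, under the cap and out of sight, a seat insert with the lock stands on spacers of unknown height.
- seat_pad (a joint): Sprung rubber pad in the seat, under the cap: 0 m when free, 4 N per mm; 2.5 mm when a cap is pushed down to the hard floor (about 11 N); a locked cap, held down by all three lock catches, keeps it pressed in by 1.2 to 1.6 mm.
- mouth (a point): Centre of the recess mouth, 55 mm above the cell's origin. Three brass catches stick in to 23.5 mm from its axis (black covers 4 mm high). A cap pushed down wedges them aside at 2 to 6 N, slides freely 0 to 20 mm, then meets three stiffer lock catches at the seat, alike but yielding at 7 to 13 N; about 13 mm past first touching these it is locked on a sprung pad; 1 mm lower is hard floor.
- tool_mat: Round grey mat, 90 mm diameter, 3 mm thick, with a blue ring, fixed on the bench; origin at the centre of its underside, z up. The tool starts on it.
- dish: Bystander: petri dish, 65 mm diameter, 14 mm tall, origin at the centre of its underside.
- beaker: Bystander: small glass beaker, 66 mm diameter, 82 mm tall, origin at the centre of its underside.
- timer: Bystander: white timer, 18 x 62 x 62 mm, origin at the centre of its underside.
- crucible_1: Bystander: white crucible, 40 mm diameter, 34 mm tall, origin at the centre of its underside.
- stopper: Bystander: red rubber stopper, 29 mm diameter, 26 mm tall, origin at the centre of its underside.
- flask_d: Bystander: conical flask, 76 mm diameter, 149 mm tall, origin at the centre of its underside.
- round_flask_2: Bystander: small round flask on a cork ring, 68 mm diameter, 154 mm tall, origin at the centre of its underside.
Not all that is in view belongs to the job. What is shaped like the cell but pink is not meant.

How it is judged:
On the way, in this order (a step that is already met when the one before it is completed fails the run):
1. the press tool is lifted clear off its mat (height (world z) of tool_centre above 0.09 m), for 0.1 s.
2. the cap is pushed fully home under the press tool (value of joint seat_pad above 0.0009 m and z of cap_centre in the frame of cell below 0.037 m and horizontal distance between cap_centre and cell below 0.004 m and angle between cap_centre's own z axis and vertical below 0.04 rad and horizontal distance between tool_centre and cap_centre below 0.015 m and distance between tool_centre and cap_centre below 0.12 m), for 0.1 s.
At the end, for the whole second after the job is handed in: Cap locked and at rest (seat pad pressed in over 0.9 mm; cap centre under 37 mm above the cell's underside, within 4 mm of its axis, level within 0.04 rad); press tool at rest, upright within 0.08 rad on the mat, its axis within 40 mm of the mat's centre (value of joint seat_pad above 0.0009 m and z of cap_centre in the frame of cell below 0.037 m and horizontal distance between cap_centre and cell below 0.004 m and angle between cap_centre's own z axis and vertical below 0.04 rad and linear speed of each of cap, tool below 0.01 m/s and angle between tool_centre's own z axis and vertical below 0.08 rad and z of tool_centre in the frame of tool_mat between 0.056 and 0.062 m and horizontal distance between tool_centre and tool_mat below 0.04 m); the robot touches nothing.
It fails at once if the tool presses on the cap with more than 30 N (contact force between tool and cap above 30 N).
It fails at once if the tool presses on the cell with more than 30 N (contact force between tool and cell above 30 N).
It fails at once if the gripper touches the cap (contact force between the arm and cap above 0.5 N).
It fails at once if the fingers touch the cap (contact force between the fingers and cap above 0.5 N).
It fails at once if a bystander is moved by more than 20 mm (distance of any of dish, beaker, timer, crucible_1, stopper, flask_d, round_flask_2 from where it was at the start of the episode above 0.02 m).
It also fails if it takes over 61 s, if anything falls off the work surface, if the arm or the gripper's body presses on something with over 40 N, if the wrist force passes 120 N, or if a joint passes its speed limit or range.

## Working session

There is one attempt and no reset: what is moved stays moved. The work goes in short steps, Python scripts to look and compute and a tool call to move; the robot and the scene stay as the last step left them, time stands still between calls to the robot, and variables do not carry over. Pictures are saved under pics/ and viewed, and the job is handed in when it is done.

Besides the shell and the picture viewer there is one more tool, called by a JSON object that holds its "fn" and its "kwargs", one argument or row to a line. apply_moves: Moves the arm, as the interface text tells. Its arguments: {"type":"object","properties":{"increments":{"type":"array"},"squeeze":{"type":"number"}},"required":["increments"]}

```bash
mkdir -p pics; ls; python3 - <<'E'
from station import *
import cv2,numpy as np
o=get_obs(); print(o)
for n in ["scene","side","wrist"]:
    im,d=read_camera(n); cv2.imwrite(f"pics/{n}0.png",im); np.save(f"pics/{n}0.npy",d)
    c=get_calibration(n); print(n,{k:np.round(np.array(v),4).tolist() for k,v in c.items() if not isinstance(v,str)})
E
```

```text
pics
{'t': 0.0, 'q': array([-1.34211819,  0.47779731,  0.02234901,  1.5564494 , -0.01152072,
        1.1092902 , -0.08312278]), 'joint_vel': array([-0.00049187,  0.00016514,  0.00180531, -0.00156137, -0.00221977,
        0.00023155,  0.00122727]), 'joint_torque': array([-6.57759647e-04, -5.96445787e+01,  1.60744149e+00, -2.81198949e+01,
        1.23797043e-02,  9.58421471e-03,  6.58321355e-06]), 'eef_pos': array([0.22287136, 0.63652095, 0.23032862]), 'tool_rot': array([-9.23435219e-05,  1.67603541e-01,  9.85854060e-01, -9.03370464e-04]), 'contact_force': array([-0.09968692,  0.71939568,  0.57805892]), 'torque': array([ 0.01081592,  0.02055084, -0.01318618]), 'gripper_width': 0.9994159179918044}
scene {'mtx': [[387.8444, 0.0, 252.205], [0.0, 387.8444, 199.9738], [0.0, 0.0, 1.0]], 'camera_from_world': [[0.7657, -0.6432, 0.0013, -0.4854], [-0.3737, -0.4466, -0.813, 0.2839], [0.5235, 0.622, -0.5823, 1.0094], [0.0, 0.0, 0.0, 1.0]]}
side {'mtx': [[464.8913, 0.0, 257.2718], [0.0, 464.8913, 192.722], [0.0, 0.0, 1.0]], 'camera_from_world': [[0.9926, -0.1206, 0.0159, -0.5815], [-0.0441, -0.4787, -0.8769, 0.0875], [0.1134, 0.8697, -0.4804, 1.5974], [0.0, 0.0, 0.0, 1.0]]}
wrist {'mtx': [[297.3186, 0.0, 258.6231], [0.0, 297.3186, 192.6086], [0.0, 0.0, 1.0]], 'T_tool_cam': [[0.0006, -0.9585, -0.2851, 0.0714], [1.0, 0.0008, -0.0006, -0.0003], [0.0008, -0.2851, 0.9585, -0.1424], [0.0, 0.0, 0.0, 1.0]]}
```

View pics/scene0.png

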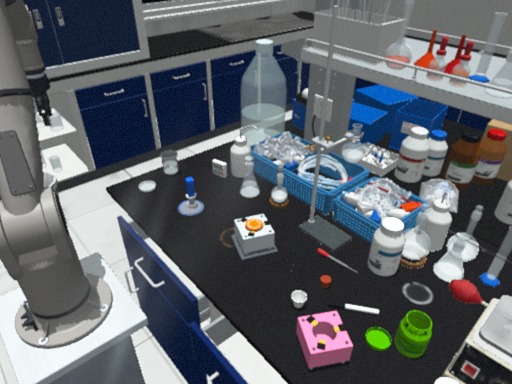

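View pics/side0.png

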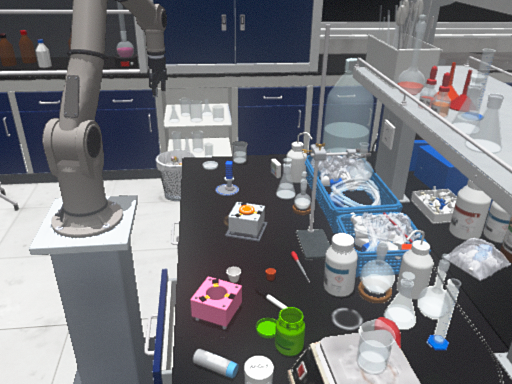

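View pics/wrist0.png

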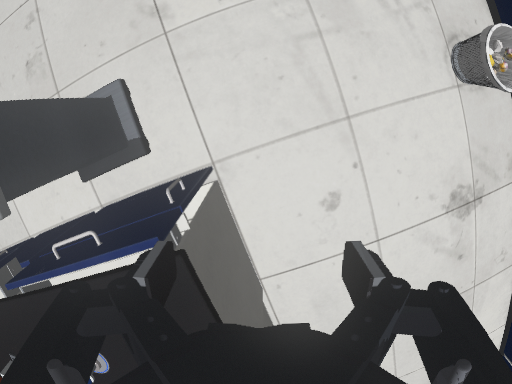

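The scene view shows the tool at about (190,190), the cell with its orange cap at (254,230), and the pink decoy at (325,338). The side view shows the tool at (228,177) and the cell at (247,217). Next I'll measure them.

```bash
cat > h.py <<'E'
from station import *
import cv2,numpy as np
from scipy.spatial.transform import Rotation as R
def rot(q): return R.from_quat([q[1],q[2],q[3],q[0]]).as_matrix()
def toworld(n,u,v,d,o=None):
    c=get_calibration(n);K=c['mtx']
    u=np.asarray(u,float);v=np.asarray(v,float)
    x=(u-K[0,2])/K[0,0];y=(v-K[1,2])/K[1,1]
    if n=='wrist':
        r=np.hypot(x,y);s=np.where(r>1e-9,np.tan(r)/np.maximum(r,1e-9),1);x=x*s;y=y*s
        P=np.stack([x*d,y*d,d+0*x],-1)
        T=c['T_tool_cam'];P=P@T[:3,:3].T+T[:3,3]
        return P@rot(o['tool_rot']).T+o['eef_pos']
    P=np.stack([x*d,y*d,d],-1)
    T=np.linalg.inv(c['camera_from_world'])
    return P@T[:3,:3].T+T[:3,3]
def cloud(n,th,tag=None,d=None,im=None,o=None):
    r=outline_of(n,th); out=[]
    for e in r[:3]:
        m=e['pixels'];v,u=np.nonzero(m&(d>0))
        P=toworld(n,u,v,d[v,u],o)
        out.append((e['p'],e['extent'],P,u,v))
    return out
E
python3 - <<'E'
from h import *
for n in ["scene","side"]:
    im,d=read_camera(n)
    for th in ["tool_centre","cap_centre","cell","tool_mat","dish","beaker","timer","crucible_1","stopper","flask_d","round_flask_2"]:
        for p,e,P,u,v in cloud(n,th,d=d):
            if p>0.3 and len(P): print(n,th,round(p,2),np.round(e).tolist(),len(P),"med",np.round(np.median(P,0),3),"lo",np.round(np.percentile(P,3,axis=0),3),"hi",np.round(np.percentile(P,97,axis=0),3))
print(get_obs()['t'])
E
```

```text
scene tool_centre 0.58 [193.0, 194.0, 10.0, 32.0] 274 med [0.494 0.162 0.058] lo [0.483 0.154 0.004] hi [0.536 0.211 0.118]
scene cap_centre 0.46 [253.0, 222.0, 16.0, 9.0] 160 med [ 0.535 -0.124  0.085] lo [ 0.512 -0.145  0.082] hi [ 0.557 -0.1    0.088]
scene cell 0.61 [193.0, 194.0, 9.0, 30.0] 222 med [0.494 0.161 0.058] lo [0.484 0.153 0.005] hi [0.513 0.192 0.117]
scene cell 0.55 [256.0, 232.0, 41.0, 38.0] 998 med [ 0.519 -0.153  0.071] lo [ 0.479 -0.182  0.023] hi [ 0.582 -0.073  0.081]
scene tool_mat 0.66 [250.0, 177.0, 19.0, 44.0] 531 med [0.698 0.093 0.055] lo [0.674 0.069 0.006] hi [0.749 0.192 0.15 ]
scene tool_mat 0.6 [190.0, 206.0, 21.0, 15.0] 244 med [0.481 0.153 0.006] lo [0.449 0.125 0.002] hi [0.529 0.2   0.009]
scene dish 0.61 [146.0, 188.0, 17.0, 19.0] 157 med [0.428 0.37  0.016] lo [0.402 0.345 0.008] hi [0.456 0.401 0.02 ]
scene beaker 0.65 [170.0, 162.0, 18.0, 23.0] 390 med [0.556 0.405 0.056] lo [ 0.531  0.39  -0.814] hi [1.204 1.856 0.084]
scene timer 0.58 [221.0, 167.0, 14.0, 17.0] 199 med [0.691 0.268 0.041] lo [0.681 0.244 0.011] hi [0.709 0.299 0.067]
scene
[... 1407 characters left out ...]
 326 med [0.559 0.402 0.051] lo [ 0.531  0.387 -0.528] hi [0.734 1.889 0.082]
side timer 0.49 [276.0, 166.0, 7.0, 16.0] 130 med [0.692 0.258 0.037] lo [0.681 0.24  0.007] hi [0.709 0.29  0.064]
side crucible_1 0.72 [233.0, 279.0, 12.0, 14.0] 188 med [ 0.472 -0.373  0.023] lo [ 0.455 -0.399 -0.   ] hi [ 0.488 -0.357  0.036]
side stopper 0.53 [286.0, 178.0, 16.0, 36.0] 533 med [0.705 0.089 0.052] lo [0.675 0.066 0.002] hi [0.75  0.205 0.147]
side flask_d 0.9 [289.0, 178.0, 17.0, 40.0] 475 med [0.704 0.087 0.054] lo [0.677 0.066 0.007] hi [0.735 0.109 0.147]
side round_flask_2 0.86 [302.0, 192.0, 18.0, 46.0] 460 med [ 0.741 -0.027  0.049] lo [ 0.716 -0.048  0.001] hi [ 0.77  -0.003  0.148]
1.35
```

{"fn": "apply_moves", "kwargs": {
  "increments": [85,-39,-38,-3,0,85,-39,-38,-3,0,85,-39,-38,-3,0,85,-39,-38,-3,0,85,-39,-38,-3,0,85,-39,-38,-3,0,85,-39,-38,-3,0,85,-39,-38,-3,0,85,-39,-38,-3,0,85,-39,-38,-3,0]
}}

```text
t: 2.6
eef_pos: [0.4718, 0.14, 0.2622]
tool_rot: [0.001, 0.163, 0.987, 0.003]
contact_force: [0.8, 2.4, 0.1]
gripper_width: 0.994
```

```bash
cat > look.py <<'E'
import sys
from h import *
def look(tag,things):
    o=get_obs(); print(round(o['t'],2),np.round(o['eef_pos'],4),np.round(o['tool_rot'],4),np.round(o['contact_force'],2))
    im,d=read_camera('wrist'); cv2.imwrite(f"pics/{tag}.png",im); np.savez(f"pics/{tag}.npz",d=d,p=o['eef_pos'],q=o['tool_rot'])
    for th in things:
        for p,e,P,u,v in cloud('wrist',th,d=d,o=o)[:2]:
            if len(P): print(th,round(p,2),np.round(e).tolist(),len(P),"med",np.round(np.median(P,0),4),"lo",np.round(np.percentile(P,3,axis=0),3),"hi",np.round(np.percentile(P,97,axis=0),3))
if __name__=="__main__": look(sys.argv[1],sys.argv[2:])
E
python3 look.py w1 tool_centre tool_mat cap_centre cell
```

```text
2.6 [0.4718 0.14   0.2622] [0.001  0.1634 0.9866 0.0034] [0.77 2.35 0.08]
tool_centre 0.85 [288.0, 184.0, 32.0, 43.0] 1168 med [0.4897 0.1674 0.1005] lo [0.482 0.152 0.008] hi [0.509 0.182 0.116]
tool_mat 0.66 [277.0, 165.0, 65.0, 63.0] 2252 med [0.4786 0.1557 0.0031] lo [0.45  0.123 0.002] hi [0.519 0.202 0.005]
cap_centre 0.93 [97.0, 271.0, 33.0, 32.0] 733 med [ 0.5331 -0.1222  0.0829] lo [ 0.512 -0.146  0.078] hi [ 0.555 -0.1    0.084]
cap_centre 0.35 [277.0, 167.0, 67.0, 65.0] 2302 med [0.4787 0.1558 0.0031] lo [0.45  0.123 0.002] hi [0.521 0.202 0.005]
cell 0.74 [107.0, 253.0, 77.0, 50.0] 2617 med [ 0.5056 -0.098   0.0731] lo [ 0.477 -0.163  0.025] hi [ 0.545 -0.065  0.079]
cell 0.73 [288.0, 182.0, 34.0, 42.0] 1065 med [0.4892 0.1677 0.1049] lo [0.482 0.154 0.012] hi [0.507 0.181 0.116]
```

```bash
cat > an.py <<'E'
import sys
from h import *
z=np.load(f"pics/{sys.argv[1]}.npz");d=z['d'];o={'eef_pos':z['p'],'tool_rot':z['q']}
v,u=np.nonzero(d>0);P=toworld('wrist',u,v,d[v,u],o)
m=(P[:,2]>0.110)&(np.hypot(P[:,0]-.496,P[:,1]-.163)<.05)
Q=P[m]; print(len(Q),Q[:,2].min(),Q[:,2].max(),np.median(Q[:,2]))
Q=Q[Q[:,2]>np.median(Q[:,2])-.003]
print(cv2.minAreaRect((Q[:,:2]*1000).astype(np.float32)))
m=(P[:,2]>.0005)&(P[:,2]<.012)&(np.hypot(P[:,0]-.496,P[:,1]-.163)<.06)
print('mat',cv2.minEnclosingCircle((P[m][:,:2]*1000).astype(np.float32)))
c=(P[:,2]>.06)&(P[:,2]<.1)&(np.hypot(P[:,0]-.534,P[:,1]+.125)<.08)
im=cv2.imread(f"pics/{sys.argv[1]}.png");hsv=cv2.cvtColor(im,cv2.COLOR_BGR2HSV)[v,u]
k=c&(hsv[:,0]<22)&(hsv[:,0]>5)&(hsv[:,1]>190)&(hsv[:,2]>120)
print('cap',k.sum(),np.median(P[k],0),cv2.minEnclosingCircle((P[k][:,:2]*1000).astype(np.float32)),np.median(hsv[k],0))
k=c&(hsv[:,1]<80)
print('cell z hist',np.histogram(P[c][:,2],bins=np.arange(.06,.1,.002)))
b=c&(P[:,2]>.072)&(P[:,2]<.079)
if b.sum()>10: print('cell top',cv2.minAreaRect((P[b][:,:2]*1000).astype(np.float32)))
im2=cv2.resize(im,(768,576),interpolation=cv2.INTER_CUBIC);cv2.imwrite(f"pics/{sys.argv[1]}b.png",im2)
E
python3 an.py w1
```

```text
21623 0.11002861209062317 0.3710795134707471 0.3458243203389629
((471.6104431152344, 170.50083923339844), (80.84966278076172, 27.51972198486328), 54.094242095947266)
mat ((496.1027526855469, 162.92828369140625), 59.88423538208008)
cap 0 [nan nan nan] ((0.0, 0.0), 0.0) [nan nan nan]
cell z hist (array([ 51,  58,  55,  55,  57,  57, 343, 815, 137, 149,  86, 561,  52,
         0,   0,   0,   0,   0,   0,   0]), array([0.06 , 0.062, 0.064, 0.066, 0.068, 0.07 , 0.072, 0.074, 0.076,
       0.078, 0.08 , 0.082, 0.084, 0.086, 0.088, 0.09 , 0.092, 0.094,
       0.096, 0.098, 0.1  ]))
cell top ((528.9755859375, -122.67657470703125), (98.23098754882812, 82.2903823852539), 68.70903015136719)
  return _methods._mean(a, axis=axis, dtype=dtype,
  ret = um.true_divide(
```

View pics/w1.png

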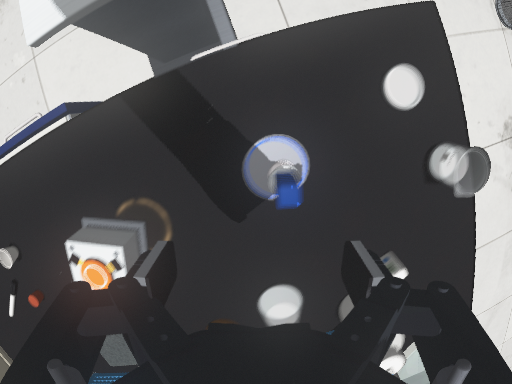

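Tool handle at (288,190), mat around (277,166), cap at (97,272). The picture is a bit blurred, so I'll settle and re-measure.

{"fn": "apply_moves", "kwargs": {
  "increments": [85,0,0,0,0,85,0,0,0,0]
}}

```text
t: 3.1
eef_pos: [0.4699, 0.1447, 0.2615]
tool_rot: [0.0, 0.161, 0.987, 0.003]
contact_force: [-0.1, -0.3, -0.4]
gripper_width: 0.992
```

```bash
sed -i 's/(P\[:,2\]>0.110)&/(P[:,2]>0.110)\&(P[:,2]<.125)\&/; s/hsv\[:,1\]>190/hsv[:,1]>120/' an.py; python3 look.py w2 tool_centre tool_mat cap_centre; python3 an.py w2; python3 - <<'E'
import cv2
im=cv2.imread('pics/w2.png');a=cv2.resize(im[110:230,220:340],(600,600),interpolation=cv2.INTER_CUBIC)
cv2.imwrite('pics/w2t.png',a)
E
```

```text
3.1 [0.4699 0.1447 0.2615] [2.000e-04 1.612e-01 9.869e-01 3.300e-03] [-0.07 -0.28 -0.39]
tool_centre 0.85 [283.0, 183.0, 31.0, 45.0] 1164 med [0.4894 0.1675 0.0997] lo [0.482 0.152 0.006] hi [0.508 0.182 0.116]
tool_mat 0.91 [276.0, 168.0, 71.0, 66.0] 2248 med [0.4785 0.1571 0.0032] lo [0.45  0.123 0.002] hi [0.52  0.203 0.005]
cap_centre 0.64 [94.0, 274.0, 29.0, 31.0] 685 med [ 0.5331 -0.1205  0.0829] lo [ 0.513 -0.145  0.078] hi [ 0.555 -0.1    0.084]
cap_centre 0.24 [392.0, 264.0, 26.0, 26.0] 342 med [0.6823 0.2925 0.0385] lo [ 0.679  0.282 -0.001] hi [0.72  0.319 0.063]
514 0.11010617964566005 0.11684431687499544 0.11448059921820337
((497.2377624511719, 167.48236083984375), (23.69294548034668, 23.444385528564453), 73.3523941040039)
mat ((495.9999084472656, 163.00669860839844), 59.90690994262695)
cap 561 [ 0.53282172 -0.12088493  0.08288362] ((534.6983032226562, -120.15484619140625), 30.23206329345703) [ 16. 173. 246.]
cell z hist (array([ 49,  55,  59,  57,  60,  56, 315, 828, 111, 158,  64, 525,  64,
         0,   0,   0,   0,   0,   0,   0]), array([0.06 , 0.062, 0.064, 0.066, 0.068, 0.07 , 0.072, 0.074, 0.076,
       0.078, 0.08 , 0.082, 0.084, 0.086, 0.088, 0.09 , 0.092, 0.094,
       0.096, 0.098, 0.1  ]))
cell top ((522.2073974609375, -119.66555786132812), (98.16813659667969, 69.1887435913086), 69.7950668334961)
```

View pics/w2t.png

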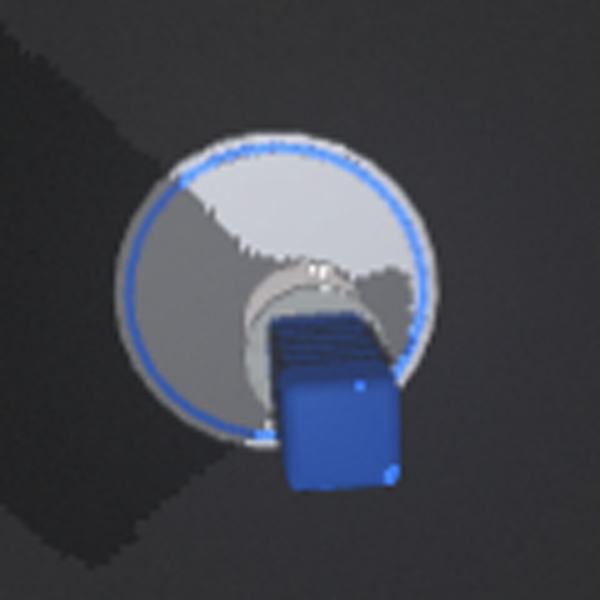

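{"fn": "apply_moves", "kwargs": {
  "increments": [85,-10,15,0,-1.2,85,-9,15,0,-1.2,85,0,0,40,0,85,0,0,0,0],
  "squeeze": 100
}}

```text
t: 3.8
eef_pos: [0.5018, 0.171, 0.2214]
tool_rot: [0.001, 0.138, 0.99, 0.004]
contact_force: [-0.5, 0.2, 0.9]
gripper_width: 0.999
```

```bash
cat > rel.py <<'E'
from h import *
import sys
o=get_obs();M=rot(o['tool_rot']);x,y=float(sys.argv[1]),float(sys.argv[2])
print(o['t'],np.round(o['eef_pos'],4),'yaw y',round(np.degrees(np.arctan2(M[1,1],M[0,1])),2),'tilt mrad',np.round(M[:2,2]*1000,1),'F',np.round(o['contact_force'],2))
print('tool mm to target',np.round(M.T@(np.array([x,y,o['eef_pos'][2]])-o['eef_pos'])*1000,1))
E
python3 rel.py .497 .167
```

```text
3.8 [0.5018 0.171  0.2214] yaw y 74.13 tilt mrad [3.8 7.6] F [-0.54  0.18  0.95]
tool mm to target [ 3.5 -5.2 -0. ]
```

{"fn": "apply_moves", "kwargs": {
  "increments": [85,3,-4,0,0.5,85,0,0,40,0,85,0,0,30,0,85,0,0,0,0]
}}

```text
t: 4.3
eef_pos: [0.5023, 0.1703, 0.1558]
tool_rot: [0.005, 0.143, 0.99, 0.007]
contact_force: [0.6, -0.3, 0.2]
gripper_width: 0.993
```

```bash
python3 rel.py .497 .167;python3 look.py w3; python3 an.py w3
```

```text
4.3 [0.5023 0.1703 0.1558] yaw y 73.59 tilt mrad [11.8 11.8] F [ 0.63 -0.33  0.17]
tool mm to target [ 4.1 -4.6 -0.1]
4.3 [0.5023 0.1703 0.1558] [0.005  0.1428 0.9897 0.0067] [ 0.63 -0.33  0.17]
1213 0.1101083299627868 0.11678887302959351 0.11452151045585476
((497.67010498046875, 167.634765625), (23.809356689453125, 23.837757110595703), 76.37561798095703)
mat ((496.01495361328125, 162.9937286376953), 59.98649597167969)
cap 754 [ 0.53390487 -0.1197883   0.08281072] ((538.442626953125, -126.16844177246094), 36.84323501586914) [ 16. 169. 246.]
cell z hist (array([  82,  105,   86,   92,   91,   94,  409, 1148,  164,  234,  110,
        655,   42,    0,    0,    0,    0,    0,    0,    0]), array([0.06 , 0.062, 0.064, 0.066, 0.068, 0.07 , 0.072, 0.074, 0.076,
       0.078, 0.08 , 0.082, 0.084, 0.086, 0.088, 0.09 , 0.092, 0.094,
       0.096, 0.098, 0.1  ]))
cell top ((536.0848999023438, -125.42529296875), (98.49491119384766, 97.70310974121094), 69.00860595703125)
```

View pics/w3.png

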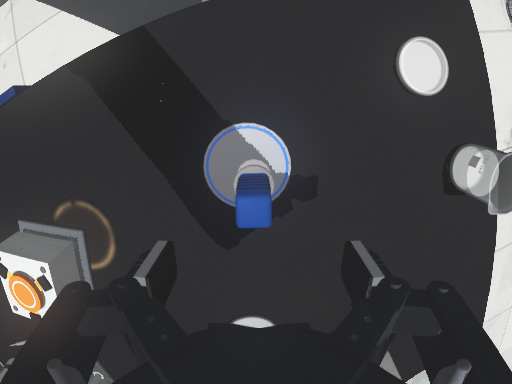

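Handle top sits at (254,215), between the fingers at (165) and (355). I'll correct the sideways offset and yaw gently, and watch the tilt.

{"fn": "apply_moves", "kwargs": {
  "increments": [85,4,-4,0,-2.5,85,0,0,0,0]
}}

```text
t: 4.6
eef_pos: [0.5005, 0.1686, 0.1609]
tool_rot: [0.009, 0.121, 0.993, 0.009]
contact_force: [0.3, -0.3, 0.7]
gripper_width: 0.993
```

```bash
python3 rel.py .4975 .1675
```

```text
4.6 [0.5005 0.1686 0.1609] yaw y 76.1 tilt mrad [19.1 15.6] F [ 0.31 -0.29  0.69]
tool mm to target [ 2.6 -1.8 -0.1]
```

{"fn": "apply_moves", "kwargs": {
  "increments": [85,0,0,0,0]
}}

```text
t: 4.72
eef_pos: [0.5015, 0.1691, 0.1624]
tool_rot: [0.01, 0.121, 0.993, 0.01]
contact_force: [-0.1, -1.3, 0.7]
gripper_width: 0.993
```

{"fn": "apply_moves", "kwargs": {
  "increments": [85,0,0,0,0]
}}

```text
t: 4.85
eef_pos: [0.502, 0.1693, 0.1632]
tool_rot: [0.01, 0.122, 0.992, 0.01]
contact_force: [-1.2, -0.8, 0.2]
gripper_width: 1.0
```

{"fn": "apply_moves", "kwargs": {
  "increments": [85,0,0,0,0,85,0,0,0,0]
}}

```text
t: 5.1
eef_pos: [0.5023, 0.1695, 0.1635]
tool_rot: [0.01, 0.122, 0.992, 0.01]
contact_force: [0.4, 0.0, 0.1]
gripper_width: 0.997
```

```bash
python3 rel.py .4975 .1675; sed -n 1,5p h.py; python3 -c "
from station import *
o=get_obs();print(o['q'],o['joint_vel'])"
```

```text
5.1 [0.5023 0.1695 0.1635] yaw y 76.01 tilt mrad [23.  17.8] F [0.39 0.01 0.13]
tool mm to target [ 4.1 -3.1 -0.1]
from station import *
import cv2,numpy as np
from scipy.spatial.transform import Rotation as R
def rot(q): return R.from_quat([q[1],q[2],q[3],q[0]]).as_matrix()
def toworld(n,u,v,d,o=None):
[-0.65420756  0.3103337   0.2592971   2.00284534 -0.11795417  0.81340292
  0.99848282] [-0.00017262  0.00166395 -0.00125617 -0.00260335 -0.00021858 -0.00011278
 -0.00122829]
```

{"fn": "apply_moves", "kwargs": {
  "increments": [85,0,0,-40,0,85,0,0,-40,0,85,0,0,0,0]
}}

```text
t: 5.48
eef_pos: [0.5, 0.1679, 0.2448]
tool_rot: [0.009, 0.122, 0.992, 0.009]
contact_force: [0.9, -0.1, 0.1]
gripper_width: 0.99
```

```bash
python3 rel.py .4975 .1675
```

```text
5.475 [0.5    0.1679 0.2448] yaw y 75.99 tilt mrad [20.9 16.4] F [ 0.9  -0.06  0.14]
tool mm to target [ 2.3 -1.  -0.1]
```

{"fn": "apply_moves", "kwargs": {
  "increments": [85,0,0,0,0,85,0,0,0,0]
}}

```text
t: 5.72
eef_pos: [0.4991, 0.1677, 0.2434]
tool_rot: [0.008, 0.122, 0.992, 0.009]
contact_force: [0.4, -0.5, -0.1]
gripper_width: 0.996
```

```bash
python3 rel.py .4975 .1675
```

```text
5.725 [0.4991 0.1677 0.2434] yaw y 75.99 tilt mrad [18.9 15.5] F [ 0.42 -0.5  -0.09]
tool mm to target [ 1.5 -0.5 -0. ]
```

{"fn": "apply_moves", "kwargs": {
  "increments": [85,0,0,10,0,85,0,0,10,0,85,0,0,10,0,85,0,0,10,0]
}}

```text
t: 6.22
eef_pos: [0.4987, 0.1678, 0.1987]
tool_rot: [0.007, 0.122, 0.992, 0.008]
contact_force: [0.6, 0.3, 0.7]
gripper_width: 0.995
```

```bash
python3 rel.py .4975 .1675
```

```text
6.225 [0.4987 0.1678 0.1987] yaw y 76.0 tilt mrad [15.7 13.5] F [0.58 0.27 0.74]
tool mm to target [ 1.1 -0.6 -0. ]
```

{"fn": "apply_moves", "kwargs": {
  "increments": [85,0,0,0,0,85,0,0,0,0]
}}

```text
t: 6.48
eef_pos: [0.4982, 0.1676, 0.1975]
tool_rot: [0.006, 0.122, 0.992, 0.007]
contact_force: [-0.2, -0.2, -0.3]
gripper_width: 0.994
```

```bash
python3 rel.py .4975 .1675
```

```text
6.475 [0.4982 0.1676 0.1975] yaw y 75.99 tilt mrad [13.9 12.4] F [-0.21 -0.22 -0.28]
tool mm to target [ 0.7 -0.2 -0. ]
```

{"fn": "apply_moves", "kwargs": {
  "increments": [85,0,0,10,0,85,0,0,10,0,85,0,0,10,0,85,0,0,10,0,85,0,0,10,0,85,0,0,10,0,85,0,0,10,0,85,0,0,10,0,85,0,0,10,0,85,0,0,10,0,85,0,0,6,0,85,0,0,0,0]
}}

```text
t: 7.98
eef_pos: [0.5001, 0.1692, 0.0841]
tool_rot: [0.006, 0.122, 0.992, 0.007]
contact_force: [0.2, 1.1, 0.8]
gripper_width: 1.002
```

```bash
python3 rel.py .4975 .1675;python3 look.py w4; python3 an.py w4
```

```text
7.975 [0.5001 0.1692 0.0841] yaw y 76.0 tilt mrad [14.3 12.7] F [0.18 1.05 0.82]
tool mm to target [ 2.1 -2.3 -0.1]
7.97 [0.5001 0.1692 0.0841] [0.0063 0.1219 0.9925 0.0072] [0.18 1.05 0.82]
3817 0.11000002653540444 0.1249963028628274 0.11471776355418736
((496.75128173828125, 162.703369140625), (99.29515075683594, 25.563419342041016), 77.14966583251953)
mat ((495.89764404296875, 163.04721069335938), 59.951602935791016)
cap 55 [ 0.54934526 -0.10367873  0.07908669] ((555.2560424804688, -116.84879302978516), 21.985280990600586) [ 10. 131. 146.]
cell z hist (array([106,  91,  99,  95,  96,  91, 207, 550,  75, 104,  14,  10,   0,
         0,   0,   0,   0,   0,   0,   0]), array([0.06 , 0.062, 0.064, 0.066, 0.068, 0.07 , 0.072, 0.074, 0.076,
       0.078, 0.08 , 0.082, 0.084, 0.086, 0.088, 0.09 , 0.092, 0.094,
       0.096, 0.098, 0.1  ]))
cell top ((552.621826171875, -93.8396224975586), (32.76698684692383, 107.10630798339844), 44.222164154052734)
```

View pics/w4.png

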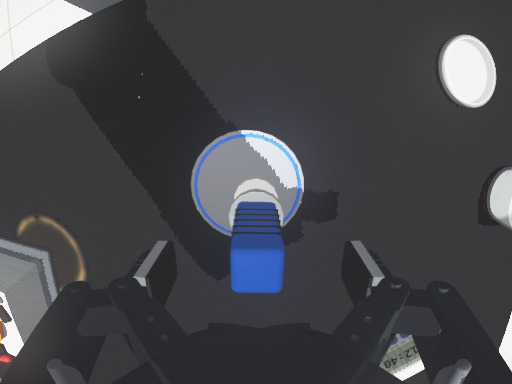

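Handle is centred between the pads at (257,262) and square to them. Last few mm, then close.

{"fn": "apply_moves", "kwargs": {
  "increments": [85,1,-1,5,0,85,1,-1,3,0,85,0,0,0,0,20,0,0,0,0,20,0,0,0,0,20,0,0,0,0,20,0,0,0,0,20,0,0,0,0],
  "squeeze": 100
}}

```text
t: 9.02
eef_pos: [0.4985, 0.1681, 0.0771]
tool_rot: [0.007, 0.122, 0.992, 0.008]
contact_force: [0.4, -0.8, -0.7]
gripper_width: 0.268
```

```bash
python3 rel.py .4975 .1675
```

```text
9.025 [0.4985 0.1681 0.0771] yaw y 75.99 tilt mrad [16.4 13.9] F [ 0.37 -0.77 -0.73]
tool mm to target [ 0.8 -0.8 -0. ]
```

{"fn": "apply_moves", "kwargs": {
  "increments": [10,0,0,-10,0,10,0,0,-15,0,10,0,0,-20,0,10,0,0,-20,0,10,0,0,-20,0,10,0,0,-20,0,10,0,0,-10,0,10,0,0,-5,0,10,0,0,0,0]
}}

```text
t: 10.15
eef_pos: [0.4957, 0.1657, 0.2055]
tool_rot: [0.008, 0.122, 0.992, 0.008]
contact_force: [0.9, 0.8, -2.4]
gripper_width: 0.271
```

```bash
python3 rel.py .534 -.122; python3 - <<'E'
from h import *
for n in ["scene","side"]:
    im,d=read_camera(n); x0,y0=(150,120) if n=="scene" else (190,110)
    cv2.imwrite(f"pics/{n}1.png",cv2.resize(im[y0:y0+150,x0:x0+150],(600,600),interpolation=cv2.INTER_CUBIC))
E
```

```text
10.15 [0.4957 0.1657 0.2055] yaw y 75.96 tilt mrad [17.6 14.6] F [ 0.86  0.81 -2.43]
tool mm to target [-107.  -269.8   -3.5]
```

View pics/side1.png

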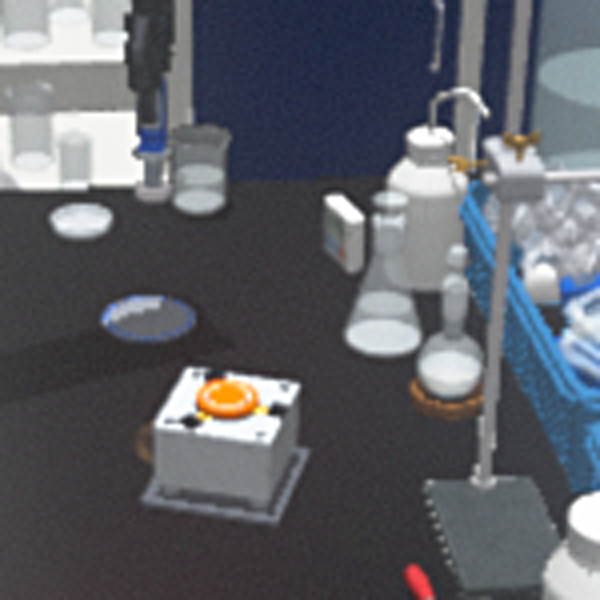

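View pics/scene1.png

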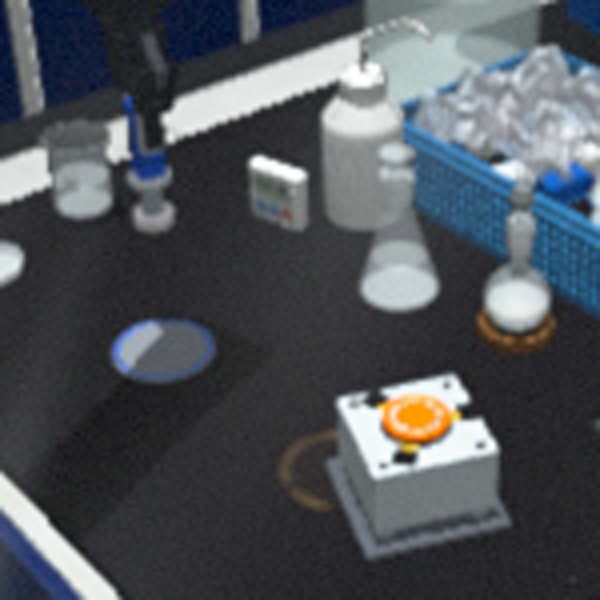

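{"fn": "apply_moves", "kwargs": {
  "increments": [10,-5,-12,0,0,10,-10,-24,0,0,10,-10,-25,0,0,10,-10,-26,0,0,10,-10,-26,0,0,10,-10,-26,0,0,10,-10,-26,0,0,10,-10,-25,0,0,10,-10,-25,0,0,10,-9,-22,0,0,10,-5,-12,0,0,10,0,0,0,0]
}}

```text
t: 11.75
eef_pos: [0.5264, -0.1198, 0.1961]
tool_rot: [0.002, 0.126, 0.992, 0.004]
contact_force: [-0.8, 0.1, -2.3]
gripper_width: 0.266
```

```bash
python3 rel.py .534 -.122
```

```text
11.75 [ 0.5264 -0.1198  0.1961] yaw y 75.55 tilt mrad [5.  7.4] F [-0.76  0.1  -2.33]
tool mm to target [-7.9 -0.2  0. ]
```

{"fn": "apply_moves", "kwargs": {
  "increments": [10,-4,0,4,0,10,-4,0,4,0,10,0,0,4,0,10,0,0,4,0,10,0,0,0,0]
}}

```text
t: 12.38
eef_pos: [0.5346, -0.1181, 0.1782]
tool_rot: [0.001, 0.123, 0.992, 0.005]
contact_force: [0.4, -0.5, -1.7]
gripper_width: 0.268
```

```bash
python3 rel.py .534 -.122; cat > cam.py <<'E'
from h import *
import sys
t=sys.argv[1]
for n in ["scene","side"]:
    im,d=read_camera(n); np.save(f"pics/{n}{t}.npy",d); cv2.imwrite(f"pics/{n}{t}.png",im)
    x0,y0=(200,130) if n=="scene" else (190,120)
    cv2.imwrite(f"pics/{n}{t}z.png",cv2.resize(im[y0:y0+120,x0:x0+120],(600,600),interpolation=cv2.INTER_CUBIC))
    v,u=np.nonzero(d>0);P=toworld(n,u,v,d[v,u])
    hsv=cv2.cvtColor(im,cv2.COLOR_BGR2HSV)[v,u]
    near=np.hypot(P[:,0]-.534,P[:,1]+.122)<.07
    k=near&(hsv[:,0]<22)&(hsv[:,0]>5)&(hsv[:,1]>150)&(P[:,2]<.095)&(P[:,2]>.03)
    if k.sum()>5: print(n,'cap',k.sum(),np.median(P[k],0),np.percentile(P[k],[2,98],axis=0).mean(0),np.percentile(P[k],[2,98],axis=0).tolist())
    ax=near&(P[:,2]>.09)&(P[:,2]<.3)
    for zl in np.arange(.09,.26,.008):
        s=ax&(P[:,2]>=zl)&(P[:,2]<zl+.008)
        if s.sum()>3: print(n,round(zl,3),s.sum(),'x',np.round([P[s][:,0].min(),P[s][:,0].max()],4),'y',np.round([P[s][:,1].min(),P[s][:,1].max()],4), 'uv',u[s].min(),u[s].max(),v[s].min(),v[s].max())
E
python3 cam.py 2
```

```text
12.375 [ 0.5346 -0.1181  0.1782] yaw y 75.83 tilt mrad [3.3 9.1] F [ 0.41 -0.52 -1.68]
tool mm to target [-0.3 -3.9 -0. ]
scene cap 122 [ 0.52967674 -0.13101369  0.08440771] [ 0.53374196 -0.12387862  0.07685073] [[0.5105256508058996, -0.14906356216816335, 0.06577073535209674], [0.5569582713256745, -0.09869367452574339, 0.0879307266516226]]
scene 0.106 20 x [0.5171 0.5442] y [-0.1355 -0.1111] uv 247 257 216 219
scene 0.114 44 x [0.5177 0.5518] y [-0.1348 -0.1016] uv 247 257 212 218
scene 0.122 16 x [0.5242 0.5372] y [-0.1277 -0.1145] uv 249 254 212 214
scene 0.13 13 x [0.5245 0.5362] y [-0.1256 -0.1128] uv 249 254 209 212
scene 0.146 40 x [0.5156 0.5476] y [-0.1345 -0.1027] uv 246 258 203 209
scene 0.154 25 x [0.5209 0.542 ] y [-0.1329 -0.1046] uv 247 257 201 207
scene 0.162 24 x [0.5208 0.5436] y [-0.131  -0.1064] uv 247 257 200 204
scene 0.17 21 x [0.5215 0.5417] y [-0.1326 -0.104 ] uv 247 257 197 202
scene 0.178 18 x [0.5201 0.5413] y [-0.1355 -0.1037] uv 247 258 194 200
scene 0.186 24 x [0.5204 0.5362] y [-0.1412 -0.1057] uv 247 258 193 199
scene 0.194 29 x [0.5205 0.5376] y [-0.1
[... 1537 characters left out ...]
.186 18 x [0.5194 0.5456] y [-0.147  -0.1164] uv 242 250 177 182
side 0.194 21 x [0.519  0.5451] y [-0.1462 -0.1203] uv 242 250 175 181
side 0.202 19 x [0.5194 0.5447] y [-0.1447 -0.1198] uv 242 250 174 178
side 0.21 13 x [0.5215 0.546 ] y [-0.1443 -0.1099] uv 243 250 169 176
side 0.218 8 x [0.5257 0.5557] y [-0.162  -0.0794] uv 245 252 163 174
side 0.226 23 x [0.5131 0.5491] y [-0.1655 -0.1097] uv 241 251 166 173
side 0.234 16 x [0.5131 0.552 ] y [-0.1696 -0.1111] uv 241 252 162 172
side 0.242 23 x [0.5123 0.5527] y [-0.1743 -0.1045] uv 241 252 160 170
side 0.25 22 x [0.5092 0.5517] y [-0.1796 -0.1119] uv 240 252 158 168
side 0.258 32 x [0.5087 0.5453] y [-0.1834 -0.1365] uv 240 251 159 167
```

View pics/scene2z.png

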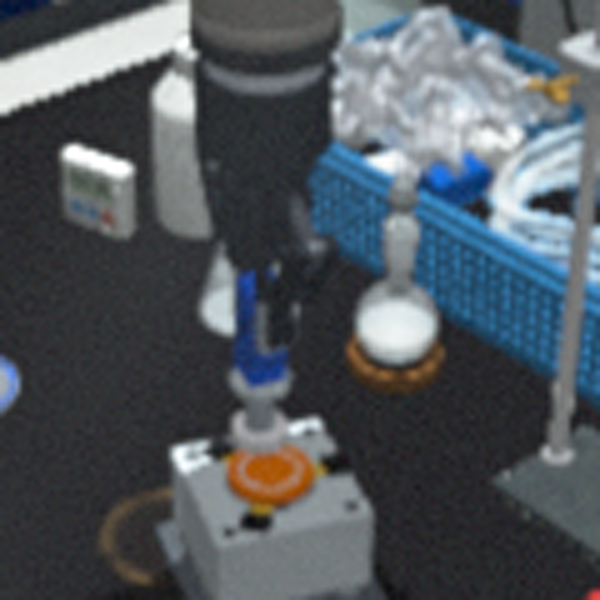

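View pics/side2z.png

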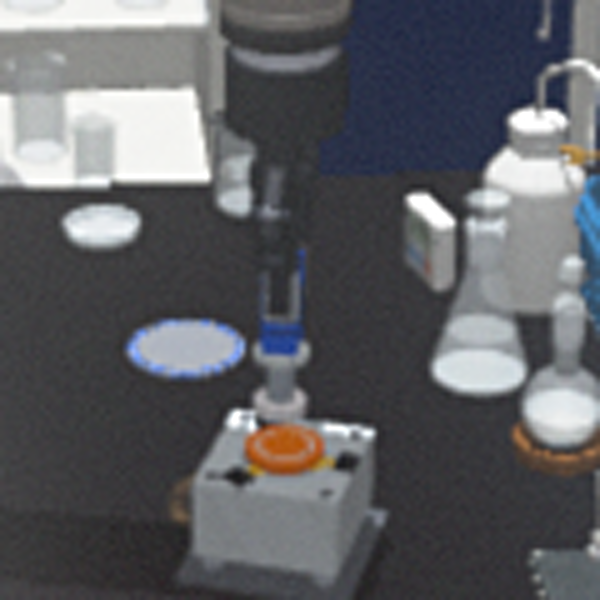

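```bash
python3 look.py w5 cap_centre tool_centre cell
```

```text
12.47 [ 0.5349 -0.1183  0.1786] [0.0015 0.1234 0.9923 0.0047] [-0.2  -0.08 -1.83]
cap_centre 0.58 [249.0, 188.0, 58.0, 51.0] 1154 med [ 0.5218 -0.1317  0.0825] lo [ 0.511 -0.149  0.08 ] hi [ 0.541 -0.103  0.084]
tool_centre 0.57 [259.0, 242.0, 55.0, 123.0] 6276 med [ 0.5248 -0.1171  0.2028] lo [ 0.518 -0.13   0.114] hi [ 0.543 -0.104  0.217]
tool_centre 0.44 [46.0, 187.0, 29.0, 30.0] 801 med [ 0.474  -0.3892  0.0234] lo [ 0.457 -0.399  0.001] hi [ 0.491 -0.362  0.034]
cell 0.9 [255.0, 183.0, 116.0, 107.0] 7243 med [ 0.5136 -0.1221  0.0742] lo [ 0.481 -0.175  0.039] hi [ 0.568 -0.072  0.078]
cell 0.59 [3.0, 176.0, 6.0, 66.0] 280 med [ 0.4472 -0.4677  0.0184] lo [ 0.402 -0.49   0.001] hi [ 0.484 -0.444  0.023]
```

View pics/w5.png

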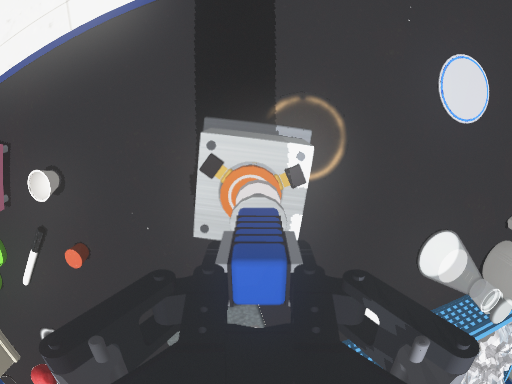

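The wrist view shows the cap at (251,195), the foot at (258,195) and the square block around it. I'll fit circles to the cap rim and the tool in this one frame.

```bash
cat > fit.py <<'E'
from h import *
import sys
from scipy.optimize import least_squares
t=sys.argv[1]
z=np.load(f"pics/{t}.npz");d=z['d'];o={'eef_pos':z['p'],'tool_rot':z['q']}
im=cv2.imread(f"pics/{t}.png");hsv=cv2.cvtColor(im,cv2.COLOR_BGR2HSV)
v,u=np.nonzero(d>0);P=toworld('wrist',u,v,d[v,u],o);H=hsv[v,u]
near=np.hypot(P[:,0]-.534,P[:,1]+.122)<.075
def circ(Q,r):
    f=lambda c:np.hypot(Q[:,0]-c[0],Q[:,1]-c[1])-r
    s=least_squares(f,Q[:,:2].mean(0),loss='soft_l1',f_scale=.001);return np.round(s.x,4),round(np.std(f(s.x))*1000,2)
# cap top rim: hull of orange mask pixels
m=np.zeros(d.shape,np.uint8);k=near&(H[:,0]<22)&(H[:,0]>4)&(H[:,1]>130)&(P[:,2]>float(sys.argv[2]))&(P[:,2]<float(sys.argv[3]))
Q=P[k];print('cap n',k.sum(),'z',np.round(np.percentile(Q[:,2],[5,50,95]),4))
zt=np.median(Q[:,2])
h=cv2.convexHull((Q[:,:2]).astype(np.float32))[:,0]
# keep hull points on the camera side / lateral (not cut by tool)
M=rot(o['tool_rot']);xa,ya=M[:2,0],M[:2,1]
c0=np.array([.534,-.122])
hh=np.array([p for p in h if (p-c0)@xa>0.0 or abs((p-c0)@ya)>.02])
print('cap fit',circ(hh,.026),len(hh))
for a,b,r,nm in [(.101,.1075,.017,'foot'),(.121,.139,.009,'stem'),(.1435,.149,.018,'collar')]:
    off=float(sys.argv[4])
    k=near&(P[:,2]>a+off)&(P[:,2]<b+off)&((P[:,:2]-c0)@xa<.03)&(abs((P[:,:2]-c0)@ya)<.03)
    if k.sum()>10: print(nm,k.sum(),circ(P[k],r),np.round(P[k].min(0),4),np.round(P[k].max(0),4))
k=near&(H[:,0]>100)&(H[:,0]<125)&(H[:,1]>120)
print('blue z',P[k][:,2].min(),P[k][:,2].max())
for zl in np.arange(.09,.23,.004):
    k=near&(P[:,2]>=zl)&(P[:,2]<zl+.004)&(abs((P[:,:2]-c0)@ya)<.03)
    w=(P[k][:,:2]-o['eef_pos'][:2]); 
    if k.sum()>3: print(round(zl,3),k.sum(),'tx max',np.round(1000*(w@xa).max(),1),'ty',np.round(1000*np.array([(w@ya).min(),(w@ya).max()]),1))
b=near&(P[:,2]>zt-.0115)&(P[:,2]<zt-.0065)
E
python3 fit.py w5 .078 .088 0
```

```text
cap n 887 z [0.0814 0.0825 0.0836]
cap fit (array([ 0.536 , -0.1252]), np.float64(0.43)) 32
foot 28 (array([ 0.5341, -0.1189]), np.float64(0.16)) [ 0.5171 -0.1335  0.1048] [ 0.5334 -0.1019  0.1075]
collar 87 (array([ 0.5345, -0.119 ]), np.float64(0.39)) [ 0.5161 -0.1349  0.1444] [ 0.5403 -0.1011  0.1489]
blue z 0.15548870579184473 0.2713074005461605
0.102 9 tx max 16.3 ty [-17.   14.8]
0.106 51 tx max 18.1 ty [-15.4  15.6]
0.11 171 tx max 18.0 ty [-17.3  15.9]
0.114 369 tx max 18.0 ty [-17.3  15. ]
0.142 12 tx max 17.7 ty [-14.9  10.6]
0.146 240 tx max 18.5 ty [-18.7  17. ]
0.15 470 tx max 18.2 ty [-18.1  16.8]
0.154 93 tx max 13.2 ty [-12.6  11.1]
0.158 98 tx max 13.2 ty [-12.3  10.9]
0.162 95 tx max 13.1 ty [-11.6  10.7]
0.166 141 tx max 13.1 ty [-12.9  11.5]
0.17 103 tx max 12.7 ty [-11.7  10.7]
0.174 157 tx max 13.0 ty [-13.1  11.4]
0.178 134 tx max 12.9 ty [-18.9  16.7]
0.182 267 tx max 12.8 ty [-23.7  22.4]
0.186 286 tx max 12.7 ty [-25.2  23.5]
0.19 383 tx max 12.8 ty [-25.6  24.4]
0.194 369 tx max 12.8 ty [-26.1  24.5]
0.198 419 tx max 12.7 ty [-25.7  24.5]
0.202 411 tx max 12.9 ty [-25.6  24.4]
0.206 463 tx max 12.8 ty [-25.7  24.3]
0.21 436 tx max 12.7 ty [-25.3  23.1]
0.214 3010 tx max 12.7 ty [-23.7  21.1]
0.218 296 tx max 13.0 ty [-33.4  26.2]
0.222 613 tx max 13.3 ty [-33.6  26.2]
0.226 543 tx max 13.7 ty [-33.7  26.2]
```

{"fn": "apply_moves", "kwargs": {
  "increments": [10,-2,-3,0,0,10,-2,-2,3,0,10,0,0,4,0,10,0,0,4,0,10,0,0,0,0,10,0,0,0,0]
}}

```text
t: 13.42
eef_pos: [0.5378, -0.1249, 0.1669]
tool_rot: [0.002, 0.124, 0.992, 0.005]
contact_force: [-0.2, 0.3, -2.4]
gripper_width: 0.269
```

```bash
python3 rel.py .5365 -.1245; python3 look.py w6; python3 fit.py w6 .078 .088 -0.011 | head -6; python3 cam.py 3|grep cap; python3 - <<'E'
import cv2
im=cv2.imread('pics/w6.png');cv2.imwrite('pics/w6z.png',cv2.resize(im[110:310,160:360],(600,600),interpolation=cv2.INTER_CUBIC))
E
```

```text
13.425 [ 0.5378 -0.1249  0.1669] yaw y 75.78 tilt mrad [4.4 8.9] F [-0.16  0.34 -2.41]
tool mm to target [ 1.4  0.1 -0. ]
13.43 [ 0.5378 -0.1249  0.1669] [0.0016 0.1238 0.9923 0.0047] [-0.16  0.34 -2.41]
cap n 1054 z [0.0814 0.0825 0.0836]
cap fit (array([ 0.5359, -0.1254]), np.float64(0.32)) 33
foot 39 (array([ 0.537 , -0.1254]), np.float64(0.18)) [ 0.5199 -0.14    0.0931] [ 0.5364 -0.1085  0.0964]
collar 162 (array([ 0.5377, -0.1255]), np.float64(1.49)) [ 0.5191 -0.1429  0.133 ] [ 0.5427 -0.1077  0.138 ]
blue z 0.1436926059971985 0.2656958127944974
0.09 5 tx max 16.3 ty [-10.8  12.5]
scene cap 85 [ 0.52513084 -0.13612767  0.08444567] [ 0.53322088 -0.12139905  0.06971838] [[0.5115888729060679, -0.14841076664640354, 0.05233553508597383], [0.5548528889067987, -0.09438733757719873, 0.08710121665981498]]
side cap 72 [ 0.53015764 -0.13777633  0.08163349] [ 0.53341686 -0.13222945  0.07944176] [[0.5099371262302208, -0.15184736448904299, 0.0736566022637583], [0.556896593283341, -0.11261154318746153, 0.08522691794477465]]
```

View pics/w6z.png

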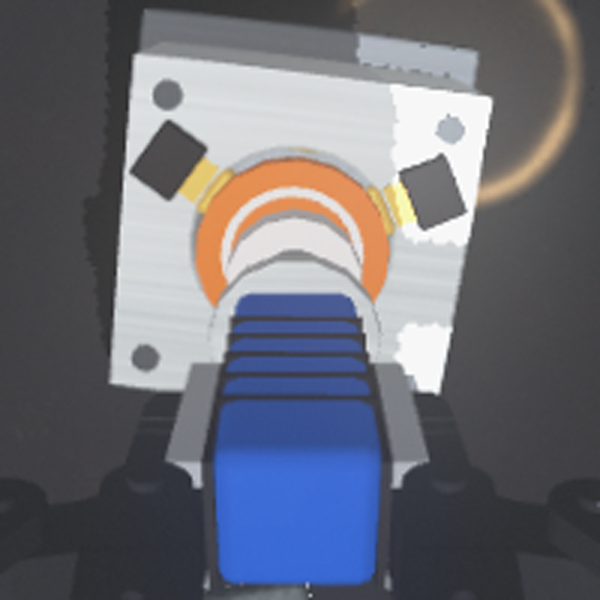

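View pics/scene3z.png

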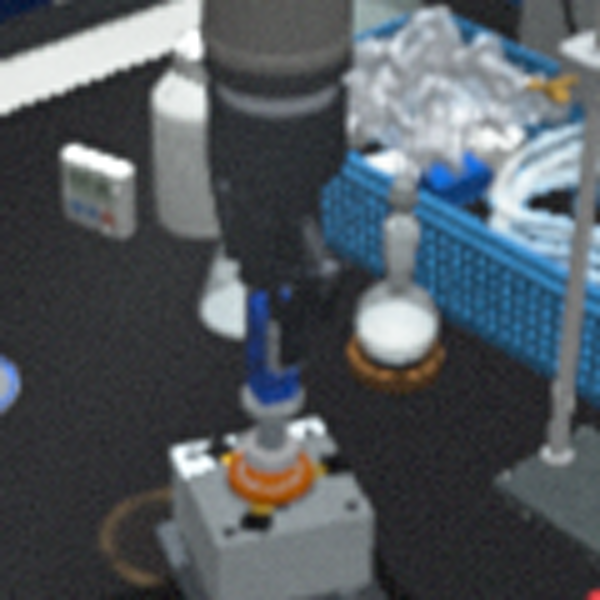

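View pics/side3z.png

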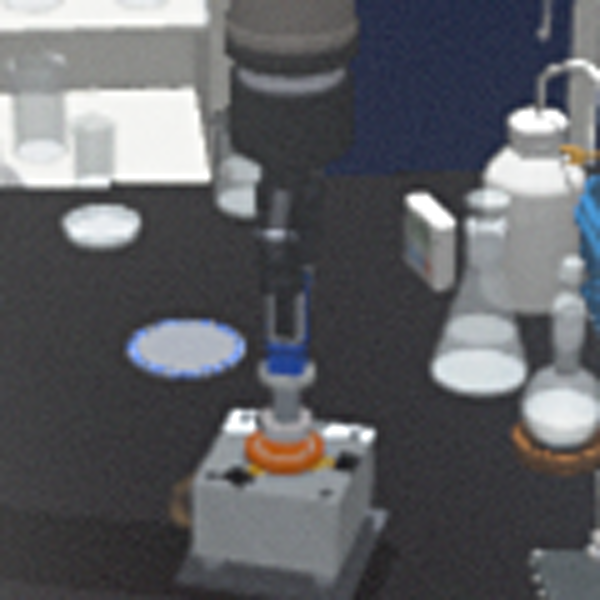

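Foot and cap axes agree within about 1 mm in all three views, and the foot is roughly 10 mm above the cap. I'll approach slowly and watch the force.

{"fn": "apply_moves", "kwargs": {
  "increments": [10,1,0,2,0,10,0,0,2,0,10,0,0,2,0],
  "squeeze": 120
}}

```text
t: 13.95
eef_pos: [0.5371, -0.1245, 0.161]
tool_rot: [0.002, 0.124, 0.992, 0.005]
contact_force: [-0.5, -0.1, -2.4]
gripper_width: 0.268
```

{"fn": "apply_moves", "kwargs": {
  "increments": [10,0,0,2,0]
}}

```text
t: 14.08
eef_pos: [0.5371, -0.1245, 0.1588]
tool_rot: [0.002, 0.124, 0.992, 0.005]
contact_force: [-0.3, -0.2, -1.3]
gripper_width: 0.264
```

{"fn": "apply_moves", "kwargs": {
  "increments": [10,0,0,2,0]
}}

```text
t: 14.2
eef_pos: [0.5371, -0.1245, 0.1566]
tool_rot: [0.002, 0.124, 0.992, 0.005]
contact_force: [-0.3, -0.3, -0.1]
gripper_width: 0.267
```

{"fn": "apply_moves", "kwargs": {
  "increments": [10,0,0,2,0]
}}

```text
t: 14.32
eef_pos: [0.5375, -0.1246, 0.1549]
tool_rot: [0.002, 0.124, 0.992, 0.005]
contact_force: [0.5, 0.1, 0.9]
gripper_width: 0.27
```

{"fn": "apply_moves", "kwargs": {
  "increments": [10,0,0,2,0]
}}

```text
t: 14.45
eef_pos: [0.5376, -0.1246, 0.1529]
tool_rot: [0.003, 0.124, 0.992, 0.005]
contact_force: [-0.1, -0.6, -1.1]
gripper_width: 0.265
```

{"fn": "apply_moves", "kwargs": {
  "increments": [10,0,0,2,0]
}}

```text
t: 14.58
eef_pos: [0.5375, -0.1245, 0.1507]
tool_rot: [0.003, 0.124, 0.992, 0.005]
contact_force: [0.4, 0.1, -0.6]
gripper_width: 0.268
```

{"fn": "apply_moves", "kwargs": {
  "increments": [10,0,0,2,0]
}}

```text
t: 14.7
eef_pos: [0.5375, -0.1245, 0.1485]
tool_rot: [0.002, 0.124, 0.992, 0.005]
contact_force: [0.6, -1.1, -1.6]
gripper_width: 0.268
```

```bash
python3 rel.py .536 -.1254
```

```text
14.7 [ 0.5375 -0.1245  0.1485] yaw y 75.79 tilt mrad [6.  8.9] F [ 0.62 -1.09 -1.58]
tool mm to target [ 1.2 -1.2 -0. ]
```

```bash
python3 look.py w7; python3 cam.py 4|grep cap; python3 - <<'E'
import cv2
im=cv2.imread('pics/w7.png');cv2.imwrite('pics/w7z.png',cv2.resize(im[110:310,160:360],(600,600),interpolation=cv2.INTER_CUBIC))
E
```

```text
14.7 [ 0.5375 -0.1245  0.1485] [0.0024 0.1237 0.9923 0.0048] [ 0.62 -1.09 -1.58]
scene cap 42 [ 0.52348217 -0.13217736  0.0762429 ] [ 0.53480267 -0.12437654  0.07747522] [[0.5096923374460599, -0.1504845960348, 0.07306850271974913], [0.5599130117342743, -0.09826849021977684, 0.08188194658362766]]
side cap 29 [ 0.52411594 -0.13919719  0.07453664] [ 0.5348511  -0.13364514  0.07416409] [[0.5088803616178803, -0.1508964023986158, 0.06970210827641841], [0.5608218471703393, -0.11639387926114877, 0.07862607573892662]]
```

View pics/w7z.png

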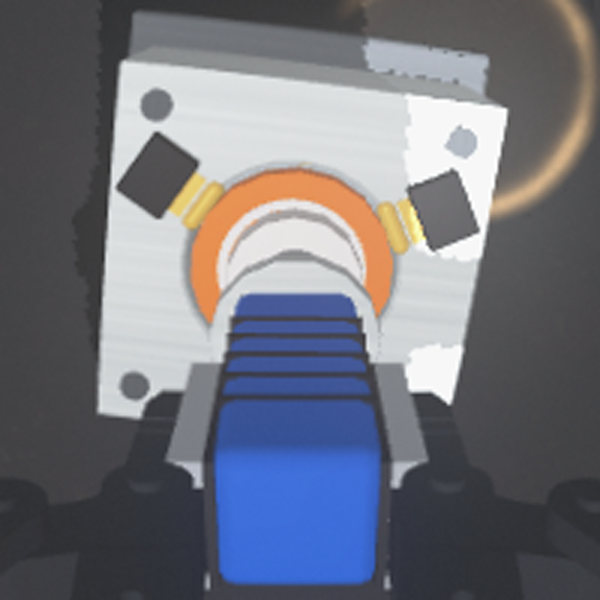

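View pics/side4z.png

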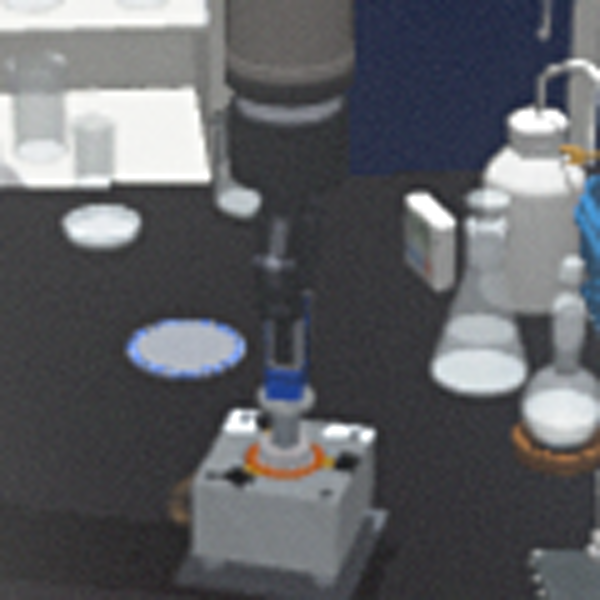

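The cap is about level with the mouth, flat, and centred under the foot. Continuing down.

{"fn": "apply_moves", "kwargs": {
  "increments": [10,0,0,2,0]
}}

```text
t: 14.98
eef_pos: [0.5375, -0.1245, 0.1464]
tool_rot: [0.002, 0.124, 0.992, 0.005]
contact_force: [-0.7, -0.5, -1.2]
gripper_width: 0.267
```

{"fn": "apply_moves", "kwargs": {
  "increments": [10,0,0,2,0]
}}

```text
t: 15.1
eef_pos: [0.5374, -0.1244, 0.1442]
tool_rot: [0.002, 0.124, 0.992, 0.005]
contact_force: [0.2, -0.2, -2.4]
gripper_width: 0.268
```

{"fn": "apply_moves", "kwargs": {
  "increments": [10,0,0,2,0]
}}

```text
t: 15.22
eef_pos: [0.5375, -0.1244, 0.1421]
tool_rot: [0.002, 0.124, 0.992, 0.005]
contact_force: [0.4, -0.4, -1.1]
gripper_width: 0.265
```

{"fn": "apply_moves", "kwargs": {
  "increments": [10,0,0,2,0]
}}

```text
t: 15.35
eef_pos: [0.5374, -0.1244, 0.1399]
tool_rot: [0.002, 0.124, 0.992, 0.005]
contact_force: [-0.7, -0.2, -2.2]
gripper_width: 0.264
```

{"fn": "apply_moves", "kwargs": {
  "increments": [10,0,0,2,0]
}}

```text
t: 15.48
eef_pos: [0.5374, -0.1244, 0.1377]
tool_rot: [0.002, 0.124, 0.992, 0.005]
contact_force: [-1.1, 0.2, 1.1]
gripper_width: 0.267
```

{"fn": "apply_moves", "kwargs": {
  "increments": [10,0,0,2,0]
}}

```text
t: 15.6
eef_pos: [0.5379, -0.1246, 0.1364]
tool_rot: [0.003, 0.124, 0.992, 0.005]
contact_force: [-1.6, 0.7, 8.5]
gripper_width: 0.263
```

```bash
python3 rel.py .536 -.1254
```

```text
15.6 [ 0.5379 -0.1246  0.1364] yaw y 75.78 tilt mrad [6.7 8.9] F [-1.64  0.65  8.52]
tool mm to target [ 1.7 -1.3 -0. ]
```

{"fn": "apply_moves", "kwargs": {
  "increments": [10,0,0,1,0]
}}

```text
t: 15.72
eef_pos: [0.5382, -0.1247, 0.136]
tool_rot: [0.003, 0.124, 0.992, 0.005]
contact_force: [-1.9, -0.1, 5.7]
gripper_width: 0.263
```

{"fn": "apply_moves", "kwargs": {
  "increments": [10,0,0,1,0]
}}

```text
t: 15.85
eef_pos: [0.5385, -0.1248, 0.1356]
tool_rot: [0.003, 0.124, 0.992, 0.005]
contact_force: [-2.0, 0.2, 4.7]
gripper_width: 0.271
```

{"fn": "apply_moves", "kwargs": {
  "increments": [10,0,0,1,0]
}}

```text
t: 15.98
eef_pos: [0.5385, -0.1249, 0.135]
tool_rot: [0.003, 0.124, 0.992, 0.005]
contact_force: [-3.1, 0.1, 3.6]
gripper_width: 0.268
```

{"fn": "apply_moves", "kwargs": {
  "increments": [10,0,0,1,0]
}}

```text
t: 16.1
eef_pos: [0.5385, -0.1249, 0.1339]
tool_rot: [0.003, 0.124, 0.992, 0.005]
contact_force: [-0.9, -0.3, 1.3]
gripper_width: 0.264
```

{"fn": "apply_moves", "kwargs": {
  "increments": [10,0,0,1.5,0]
}}

```text
t: 16.23
eef_pos: [0.5383, -0.1249, 0.1322]
tool_rot: [0.003, 0.124, 0.992, 0.005]
contact_force: [-0.3, -0.1, 0.6]
gripper_width: 0.27
```

{"fn": "apply_moves", "kwargs": {
  "increments": [10,0,0,1.5,0]
}}

```text
t: 16.35
eef_pos: [0.5382, -0.1248, 0.1304]
tool_rot: [0.003, 0.124, 0.992, 0.005]
contact_force: [-1.6, -0.1, 1.3]
gripper_width: 0.265
```

{"fn": "apply_moves", "kwargs": {
  "increments": [10,0,0,1.5,0]
}}

```text
t: 16.48
eef_pos: [0.5382, -0.1247, 0.1285]
tool_rot: [0.003, 0.124, 0.992, 0.005]
contact_force: [-0.1, -0.4, -1.4]
gripper_width: 0.265
```

```bash
python3 rel.py .536 -.1254
```

```text
16.475 [ 0.5382 -0.1247  0.1285] yaw y 75.76 tilt mrad [7.3 9.3] F [-0.14 -0.43 -1.38]
tool mm to target [ 1.9 -1.2 -0. ]
```

{"fn": "apply_moves", "kwargs": {
  "increments": [10,0,0,1.5,0]
}}

```text
t: 16.6
eef_pos: [0.5382, -0.1247, 0.1266]
tool_rot: [0.003, 0.124, 0.992, 0.005]
contact_force: [-0.2, 0.0, -1.7]
gripper_width: 0.265
```

{"fn": "apply_moves", "kwargs": {
  "increments": [10,0,0,1,0]
}}

```text
t: 16.73
eef_pos: [0.5383, -0.1246, 0.1257]
tool_rot: [0.003, 0.124, 0.992, 0.005]
contact_force: [-2.2, 0.2, 5.2]
gripper_width: 0.265
```

{"fn": "apply_moves", "kwargs": {
  "increments": [10,0,0,1,0]
}}

```text
t: 16.85
eef_pos: [0.5384, -0.1247, 0.1251]
tool_rot: [0.003, 0.124, 0.992, 0.005]
contact_force: [-2.4, 0.6, 7.2]
gripper_width: 0.27
```

{"fn": "apply_moves", "kwargs": {
  "increments": [10,0,0,1,0]
}}

```text
t: 16.98
eef_pos: [0.5385, -0.1247, 0.1247]
tool_rot: [0.003, 0.124, 0.992, 0.005]
contact_force: [-3.5, -0.1, 11.0]
gripper_width: 0.262
```

{"fn": "apply_moves", "kwargs": {
  "increments": [10,0,0,1,0]
}}

```text
t: 17.1
eef_pos: [0.5386, -0.1248, 0.1248]
tool_rot: [0.003, 0.124, 0.992, 0.006]
contact_force: [-4.2, 1.4, 12.5]
gripper_width: 0.263
```

{"fn": "apply_moves", "kwargs": {
  "increments": [10,0,0,1.2,0]
}}

```text
t: 17.23
eef_pos: [0.5386, -0.1249, 0.1247]
tool_rot: [0.003, 0.124, 0.992, 0.006]
contact_force: [-5.8, 1.4, 13.2]
gripper_width: 0.267
```

{"fn": "apply_moves", "kwargs": {
  "increments": [10,0,0,1.4,0]
}}

```text
t: 17.35
eef_pos: [0.5386, -0.1249, 0.1247]
tool_rot: [0.003, 0.124, 0.992, 0.006]
contact_force: [-5.3, 2.0, 16.5]
gripper_width: 0.265
```

```bash
python3 rel.py .536 -.1254
```

```text
17.35 [ 0.5386 -0.1249  0.1247] yaw y 75.71 tilt mrad [ 7.9 12. ] F [-5.3   2.01 16.47]
tool mm to target [ 2.4 -1.1 -0. ]
```

Hard stop at TCP z 0.1247 with about 18 N pressed, 32 mm of travel. I'll ease off in small steps to see where contact is lost: about 1 mm up means locked, 2.5 mm means only on the sprung pad.

{"fn": "apply_moves", "kwargs": {
  "increments": [10,0,0,0,0]
}}

```text
t: 17.48
eef_pos: [0.5385, -0.1249, 0.1255]
tool_rot: [0.003, 0.125, 0.992, 0.007]
contact_force: [-3.2, 0.8, 3.8]
gripper_width: 0.266
```

{"fn": "apply_moves", "kwargs": {
  "increments": [10,0,0,-0.3,0]
}}

```text
t: 17.6
eef_pos: [0.5384, -0.1249, 0.1262]
tool_rot: [0.003, 0.125, 0.992, 0.007]
contact_force: [-2.8, 0.4, 0.8]
gripper_width: 0.263
```

{"fn": "apply_moves", "kwargs": {
  "increments": [10,0,0,-0.4,0]
}}

```text
t: 17.73
eef_pos: [0.5384, -0.1249, 0.1264]
tool_rot: [0.003, 0.125, 0.992, 0.007]
contact_force: [0.4, -0.3, -1.6]
gripper_width: 0.27
```

{"fn": "apply_moves", "kwargs": {
  "increments": [10,0,0,-0.4,0]
}}

```text
t: 17.85
eef_pos: [0.5384, -0.1249, 0.1266]
tool_rot: [0.003, 0.124, 0.992, 0.007]
contact_force: [0.3, 0.3, -2.8]
gripper_width: 0.267
```

{"fn": "apply_moves", "kwargs": {
  "increments": [10,0,0,-0.4,0]
}}

```text
t: 17.98
eef_pos: [0.5384, -0.1249, 0.1267]
tool_rot: [0.003, 0.124, 0.992, 0.007]
contact_force: [0.0, -0.6, -2.2]
gripper_width: 0.264
```

{"fn": "apply_moves", "kwargs": {
  "increments": [10,1,0,-2,0,10,1,0.5,0,0,10,0,0,0,0,10,0,0,1,0]
}}

```text
t: 18.48
eef_pos: [0.5365, -0.1238, 0.1276]
tool_rot: [0.003, 0.124, 0.992, 0.007]
contact_force: [0.1, 0.0, -3.0]
gripper_width: 0.267
```

```bash
python3 rel.py .536 -.1254
```

```text
18.475 [ 0.5365 -0.1238  0.1276] yaw y 75.71 tilt mrad [ 7.9 12.3] F [ 0.09  0.05 -3.03]
tool mm to target [ 0.1 -1.7 -0. ]
```

{"fn": "apply_moves", "kwargs": {
  "increments": [10,0,-1,1,0]
}}

```text
t: 18.6
eef_pos: [0.5363, -0.1246, 0.1265]
tool_rot: [0.003, 0.124, 0.992, 0.007]
contact_force: [-0.7, 0.0, -1.8]
gripper_width: 0.262
```

{"fn": "apply_moves", "kwargs": {
  "increments": [10,0,0,1,0]
}}

```text
t: 18.73
eef_pos: [0.5364, -0.1248, 0.1258]
tool_rot: [0.003, 0.124, 0.992, 0.007]
contact_force: [-1.4, 1.1, 4.6]
gripper_width: 0.266
```

{"fn": "apply_moves", "kwargs": {
  "increments": [10,0,0,1,0]
}}

```text
t: 18.85
eef_pos: [0.5365, -0.1249, 0.1252]
tool_rot: [0.003, 0.124, 0.992, 0.007]
contact_force: [-1.9, 0.9, 6.8]
gripper_width: 0.267
```

{"fn": "apply_moves", "kwargs": {
  "increments": [10,0,0,1.2,0]
}}

```text
t: 18.98
eef_pos: [0.5365, -0.1249, 0.1247]
tool_rot: [0.003, 0.125, 0.992, 0.007]
contact_force: [-4.2, 1.2, 13.8]
gripper_width: 0.264
```

{"fn": "apply_moves", "kwargs": {
  "increments": [10,0,0,1.4,0]
}}

```text
t: 19.1
eef_pos: [0.5367, -0.125, 0.1247]
tool_rot: [0.003, 0.125, 0.992, 0.007]
contact_force: [-6.1, 2.5, 18.5]
gripper_width: 0.268
```

{"fn": "apply_moves", "kwargs": {
  "increments": [10,0,0,1.4,0]
}}

```text
t: 19.23
eef_pos: [0.5366, -0.125, 0.1247]
tool_rot: [0.003, 0.125, 0.992, 0.008]
contact_force: [-5.6, 2.1, 16.0]
gripper_width: 0.265
```

{"fn": "apply_moves", "kwargs": {
  "increments": [10,0,0,0,0,10,0,0,-2,0,10,0,0,-5,0,10,0,0,-10,0,10,0,0,-10,0,10,0,0,-10,0,10,0,0,-10,0,10,0,0,-10,0,10,0,0,-10,0,10,0,0,-10,0,10,0,0,-5,0,10,0,0,0,0]
}}

```text
t: 20.72
eef_pos: [0.5361, -0.1266, 0.2136]
tool_rot: [0.004, 0.125, 0.992, 0.008]
contact_force: [-0.2, -0.9, -1.8]
gripper_width: 0.262
```

```bash
python3 rel.py .497 .167; python3 look.py w8 tool_mat; python3 cam.py 5|grep cap; python3 - <<'E'
import cv2
im=cv2.imread('pics/w8.png');cv2.imwrite('pics/w8z.png',cv2.resize(im[100:300,160:360],(600,600),interpolation=cv2.INTER_CUBIC))
E
```

```text
20.725 [ 0.5361 -0.1266  0.2136] yaw y 75.63 tilt mrad [10.1 15. ] F [-0.21 -0.86 -1.77]
tool mm to target [110.7 274.7   4. ]
20.73 [ 0.5361 -0.1266  0.2136] [0.0041 0.1251 0.9921 0.0081] [-0.21 -0.86 -1.77]
tool_mat 0.79 [452.0, 87.0, 52.0, 66.0] 2377 med [0.4891 0.1589 0.003 ] lo [0.451 0.123 0.001] hi [0.527 0.2   0.004]
tool_mat 0.32 [260.0, 174.0, 108.0, 108.0] 6317 med [ 0.5183 -0.1151  0.0742] lo [ 0.482 -0.175  0.038] hi [ 0.582 -0.073  0.078]
scene cap 41 [ 0.54139369 -0.11835382  0.05512975] [ 0.54003633 -0.12236945  0.06579363] [[0.5123046170197172, -0.14193743499384162, 0.05324275190298207], [0.5677680412081005, -0.10280146159374519, 0.07834450336791525]]
side cap 17 [ 0.53402029 -0.109113    0.0543717 ] [ 0.53412386 -0.11902963  0.06470819] [[0.512056938859838, -0.14655307614409369, 0.05126656599273846], [0.556190771629476, -0.09150618711377298, 0.0781498239553381]]
```

View pics/w8z.png

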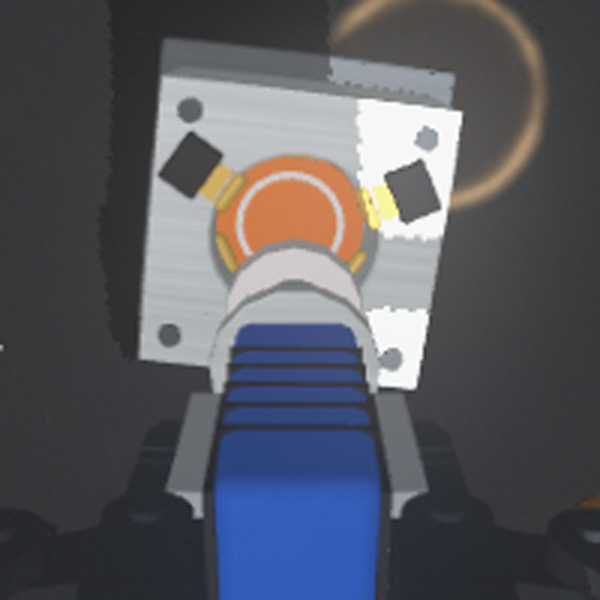

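View pics/side5z.png

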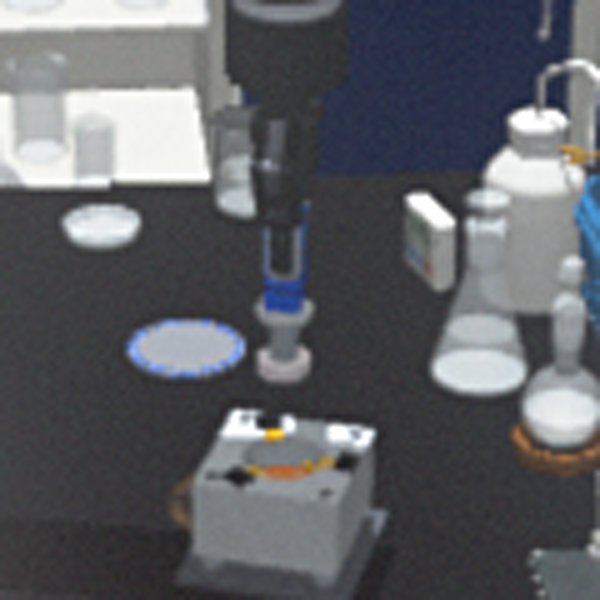

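The cap sits deep in the recess. Lock catches show at its rim at (297,157), (227,250) and (357,262). I'll check depth and level by fitting a plane, and also get the mat centre.

```bash
cat > plane.py <<'E'
from h import *
import sys
z=np.load(f"pics/{sys.argv[1]}.npz");d=z['d'];o={'eef_pos':z['p'],'tool_rot':z['q']}
im=cv2.imread(f"pics/{sys.argv[1]}.png");hsv=cv2.cvtColor(im,cv2.COLOR_BGR2HSV)
v,u=np.nonzero(d>0);P=toworld('wrist',u,v,d[v,u],o);H=hsv[v,u]
def pl(k,nm):
    Q=P[k]
    for _ in range(3):
        A=np.c_[Q[:,:2]-Q[:,:2].mean(0),np.ones(len(Q))];s=np.linalg.lstsq(A,Q[:,2],rcond=None)[0];r=Q[:,2]-A@s;Q=Q[abs(r)<max(2*r.std(),.0005)]
    print(nm,len(Q),'z0',round(s[2],4),'slope mrad',np.round(s[:2]*1000,1),'rms mm',round(r.std()*1000,2),'xy',np.round((Q[:,:2].min(0)+Q[:,:2].max(0))/2,4),np.round(Q[:,:2].min(0),4),np.round(Q[:,:2].max(0),4))
near=np.hypot(P[:,0]-.536,P[:,1]+.1254)
pl((near<.024)&(P[:,2]>.03)&(P[:,2]<.066)&(H[:,0]<18)&(H[:,1]>130),'cap')
pl((near>.034)&(near<.065)&(P[:,2]>.07)&(P[:,2]<.079),'block top')
E
python3 plane.py w8
python3 - <<'E'
from h import *
# mat centre from scene/side using outline
for n in ["scene","side"]:
    d=np.load(f"pics/{n}5.npy")
    read_camera(n)
    for e in outline_of(n,"tool_mat")[:3]:
        v,u=np.nonzero(e['pixels']&(d>0)); P=toworld(n,u,v,d[v,u])
        print(n,e['p'],e['extent'],np.round(P.min(0),3),np.round(P.max(0),3),np.round(P.mean(0),4), cv2.minEnclosingCircle((P[:,:2]*1000).astype(np.float32)))
E
```

```text
cap 816 z0 0.0523 slope mrad [ 6.4 -1.3] rms mm 0.6 xy [ 0.5329 -0.1255] [ 0.5125 -0.1491] [ 0.5533 -0.1019]
block top 3824 z0 0.0743 slope mrad [-0.7 -0.5] rms mm 0.68 xy [ 0.536  -0.1255] [ 0.4759 -0.1854] [ 0.5961 -0.0656]
scene 0.62 [191.4, 205.9, 22.3, 20.3] [ 0.447  0.117 -0.001] [0.534 0.228 0.011] [0.4894 0.1651 0.0058] ((490.2076110839844, 172.2215576171875), 55.618770599365234)
scene 0.39 [170.5, 162.2, 14.8, 26.9] [ 0.529  0.386 -0.859] [1.384 1.997 0.089] [0.5842 0.4734 0.0199] ((963.1572265625, 1186.5040283203125), 903.5037231445312)
scene 0.34 [221.8, 167.8, 15.1, 16.7] [0.679 0.238 0.002] [0.724 0.302 0.069] [0.6923 0.2668 0.0386] ((692.0691528320312, 270.57098388671875), 32.43760681152344)
side 0.7 [227.9, 190.1, 26.1, 16.0] [ 0.445  0.118 -0.005] [0.532 0.227 0.01 ] [0.489  0.1633 0.0032] ((488.7976989746094, 171.48672485351562), 55.68484878540039)
```

The cap top is 22 mm below the mouth, so its centre is about 28 mm above the underside, and it is level within about 7 mrad, so it is locked. Moving the tool back to the mat at about (0.489, 0.163).

{"fn": "apply_moves", "kwargs": {
  "increments": [10,5,12,0,0,10,10,24,0,0,10,11,25,0,0,10,11,26,0,0,10,11,26,0,0,10,11,26,0,0,10,11,26,0,0,10,11,26,0,0,10,11,25,0,0,10,11,22,0,0,10,7,14,0,0,10,0,0,0,0]
}}

```text
t: 22.62
eef_pos: [0.4858, 0.1628, 0.2166]
tool_rot: [0.003, 0.122, 0.993, 0.009]
contact_force: [-0.5, -1.1, -2.4]
gripper_width: 0.265
```

```bash
python3 rel.py .490 .163
```

```text
22.625 [0.4858 0.1628 0.2166] yaw y 76.01 tilt mrad [ 7.2 17.6] F [-0.47 -1.15 -2.39]
tool mm to target [-4.   1.2  0. ]
```

{"fn": "apply_moves", "kwargs": {
  "increments": [10,-2,0,8,0,10,-2,0,12,0,10,0,0,12,0,10,0,0,12,0,10,0,0,12,0,10,0,0,12,0,10,0,0,12,0,10,0,0,12,0,10,0,0,10,0,10,0,0,6,0,10,0,0,3,0,10,0,0,0,0]
}}

```text
t: 24.12
eef_pos: [0.4912, 0.16, 0.0968]
tool_rot: [0.002, 0.124, 0.992, 0.008]
contact_force: [-0.1, -0.7, -2.4]
gripper_width: 0.265
```

```bash
python3 rel.py .490 .163; python3 look.py w9
```

```text
24.125 [0.4912 0.16   0.0968] yaw y 75.73 tilt mrad [ 6.2 15.4] F [-0.14 -0.66 -2.37]
tool mm to target [1.9 2.6 0. ]
24.12 [0.4912 0.16   0.0968] [0.0021 0.1242 0.9922 0.008 ] [-0.14 -0.66 -2.37]
```

View pics/w9.png

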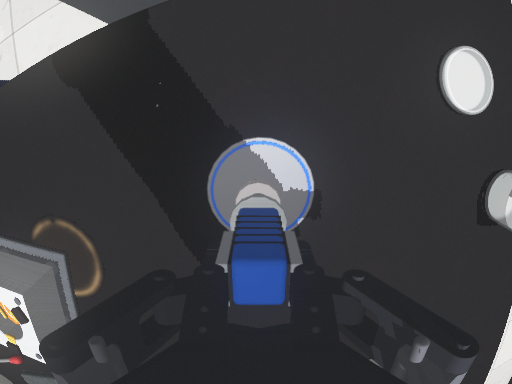

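The foot at (258,195) is over the mat, whose centre is about (261,190). Lowering the last 20 mm.

{"fn": "apply_moves", "kwargs": {
  "increments": [10,0,1,5,0,10,0,1,5,0,10,0,0,4,0,10,0,0,2,0,10,0,0,1,0]
}}

```text
t: 24.8
eef_pos: [0.4924, 0.1628, 0.0794]
tool_rot: [0.003, 0.124, 0.992, 0.009]
contact_force: [0.4, 0.4, -2.2]
gripper_width: 0.267
```

{"fn": "apply_moves", "kwargs": {
  "increments": [10,0,0,1,0]
}}

```text
t: 24.92
eef_pos: [0.4925, 0.1628, 0.0784]
tool_rot: [0.003, 0.124, 0.992, 0.009]
contact_force: [-0.0, -0.3, -1.4]
gripper_width: 0.271
```

{"fn": "apply_moves", "kwargs": {
  "increments": [10,0,0,1,0]
}}

```text
t: 25.05
eef_pos: [0.4925, 0.1627, 0.0774]
tool_rot: [0.003, 0.124, 0.992, 0.009]
contact_force: [0.5, -0.7, -2.0]
gripper_width: 0.269
```

{"fn": "apply_moves", "kwargs": {
  "increments": [10,0,0,1,0]
}}

```text
t: 25.18
eef_pos: [0.4928, 0.1628, 0.077]
tool_rot: [0.003, 0.124, 0.992, 0.009]
contact_force: [-3.5, -0.7, 13.9]
gripper_width: 0.269
```

{"fn": "apply_moves", "kwargs": {
  "increments": [10,0,0,0,0,10,0,0,0,0]
}}

```text
t: 25.42
eef_pos: [0.493, 0.1629, 0.0773]
tool_rot: [0.003, 0.124, 0.992, 0.009]
contact_force: [-0.6, -0.1, -2.3]
gripper_width: 0.266
```

{"fn": "apply_moves", "kwargs": {
  "increments": [40,0,0,0,0,60,0,0,0,0,85,0,0,0,0,85,0,0,0,0,85,0,0,0,0,85,0,0,0,0]
}}

```text
t: 26.18
eef_pos: [0.4937, 0.1632, 0.0777]
tool_rot: [0.004, 0.124, 0.992, 0.009]
contact_force: [-0.5, -0.1, 0.1]
gripper_width: 0.999
```

```bash
python3 rel.py .490 .163; python3 look.py w10
```

```text
26.175 [0.4937 0.1632 0.0777] yaw y 75.72 tilt mrad [ 9.9 17.5] F [-0.48 -0.06  0.14]
tool mm to target [ 3.5 -1.1 -0. ]
26.18 [0.4937 0.1632 0.0777] [0.0038 0.1243 0.9922 0.0093] [-0.48 -0.06  0.14]
```

View pics/w10.png

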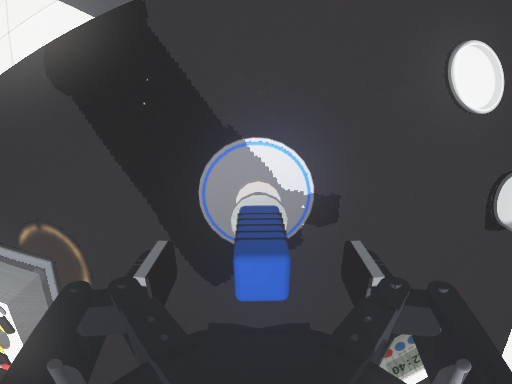

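The tool stands free at (262,265) with open fingers on both sides. Retracting upward.

{"fn": "apply_moves", "kwargs": {
  "increments": [85,0,0,-10,0,85,0,0,-15,0,85,0,0,-20,0,85,0,0,-20,0,85,0,0,-20,0,85,0,0,-20,0,85,0,0,-20,0,85,0,0,-10,0,85,0,0,0,0,85,0,0,0,0]
}}

```text
t: 27.48
eef_pos: [0.4928, 0.1602, 0.2246]
tool_rot: [0.006, 0.125, 0.992, 0.011]
contact_force: [-0.2, -0.2, -0.7]
gripper_width: 0.993
```

```bash
sed -i 's/.496,P\[:,1\]-.163/.492,P[:,1]-.163/' an.py; python3 look.py w11 tool_centre tool_mat; python3 an.py w11 | head -2; python3 plane.py w11; python3 - <<'E'
from h import *
for n in ["scene","side"]:
    im,d=read_camera(n); x0,y0=(150,120) if n=="scene" else (190,110)
    cv2.imwrite(f"pics/{n}6.png",cv2.resize(im[y0:y0+150,x0:x0+150],(600,600),interpolation=cv2.INTER_CUBIC))
    for th in ["tool_centre","dish","beaker","timer","crucible_1","stopper","flask_d","round_flask_2"]:
        for p,e,P,u,v in cloud(n,th,d=d)[:1]:
            print(n,th,round(p,2),np.round(np.median(P,0),3),np.round(P.max(0),3))
E
```

```text
27.48 [0.4928 0.1602 0.2246] [0.0063 0.1249 0.9921 0.0111] [-0.22 -0.21 -0.7 ]
tool_centre 0.56 [258.0, 172.0, 30.0, 48.0] 1286 med [0.4836 0.1646 0.1118] lo [0.476 0.151 0.011] hi [0.501 0.178 0.116]
tool_mat 0.85 [257.0, 158.0, 75.0, 70.0] 2737 med [0.478  0.1662 0.0032] lo [0.449 0.123 0.002] hi [0.521 0.203 0.005]
702 0.11024774306158452 0.11680596674483497 0.11445048993052294
((492.2077331542969, 163.77618408203125), (23.346668243408203, 24.249427795410156), 76.03376770019531)
cap 195 z0 0.0527 slope mrad [-6.6 28.6] rms mm 0.52 xy [ 0.5387 -0.1345] [ 0.518  -0.1491] [ 0.5595 -0.1199]
block top 1352 z0 0.0744 slope mrad [ 0.7 -1.8] rms mm 0.75 xy [ 0.527  -0.1247] [ 0.4758 -0.1845] [ 0.5782 -0.0648]
scene tool_centre 0.48 [0.488 0.157 0.066] [0.523 0.204 0.12 ]
scene dish 0.48 [0.429 0.37  0.016] [0.465 0.409 0.021]
scene beaker 0.44 [ 0.524 -0.149  0.071] [ 0.594 -0.064  0.084]
scene timer 0.72 [0.692 0.267 0.04 ] [0.77  0.374 0.069]
scene crucible_1 0.46 [ 0.48  -0.374  0.025] [ 0.504 -0.358  0.039]
scene stopper 0.69 [ 0.574 -0.38   0.024] [ 0.618 -0.347  0.033]
scene flask_d 0.64 [0.698 0.092 0.055] [0.815 0.211 0.152]
scene round_flask_2 0.78 [ 0.737 -0.023  0.055] [0.82  0.061 0.157]
side tool_centre 0.55 [0.489 0.154 0.064] [0.504 0.169 0.117]
side beaker 0.8 [0.559 0.399 0.056] [0.591 0.463 0.086]
side crucible_1 0.66 [ 0.472 -0.372  0.023] [ 0.497 -0.322  0.038]
side stopper 0.65 [ 0.577 -0.388  0.024] [ 0.59  -0.363  0.031]
side flask_d 0.6 [0.703 0.087 0.054] [0.753 0.39  0.151]
side round_flask_2 0.93 [ 0.741 -0.028  0.05 ] [0.811 0.22  0.154]
```

View pics/side6.png

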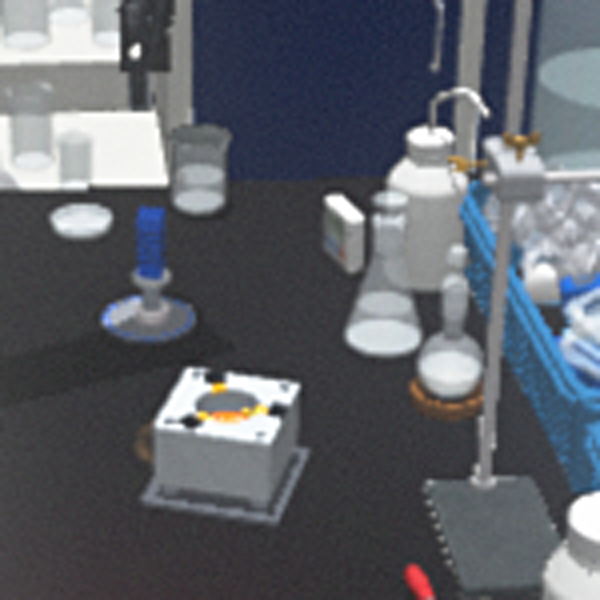

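View pics/w11.png

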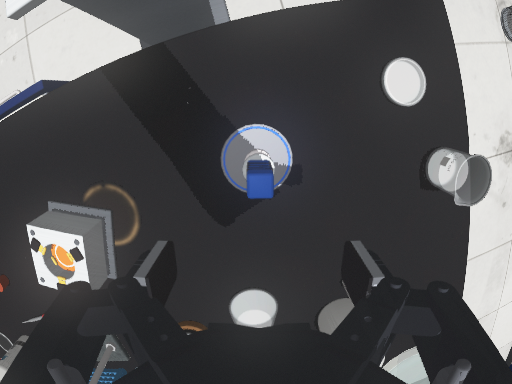

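The oblique view gives a poor slope for the cap (a sliver only, 28 mrad). There's time for an unobstructed look from above the cell.

{"fn": "apply_moves", "kwargs": {
  "increments": [85,-4,-12,0,0,85,-8,-24,0,0,85,-8,-26,0,0,85,-8,-26,0,0,85,-9,-26,0,0,85,-9,-26,0,0,85,-9,-26,0,0,85,-9,-26,0,0,85,-9,-25,0,0,85,-8,-22,0,0,85,-5,-12,0,0,85,0,0,0,0]
}}

```text
t: 30.02
eef_pos: [0.5122, -0.1225, 0.2202]
tool_rot: [0.007, 0.128, 0.992, 0.01]
contact_force: [-0.3, 0.8, -0.3]
gripper_width: 0.993
```

{"fn": "apply_moves", "kwargs": {
  "increments": [85,0,0,0,0,85,0,0,0,0]
}}

```text
t: 30.28
eef_pos: [0.5122, -0.1208, 0.2201]
tool_rot: [0.007, 0.127, 0.992, 0.011]
contact_force: [-0.6, -0.2, -0.1]
gripper_width: 0.994
```

```bash
python3 look.py w12; python3 plane.py w12; python3 - <<'E'
import cv2
im=cv2.imread('pics/w12.png');cv2.imwrite('pics/w12z.png',cv2.resize(im[100:260,180:340],(640,600),interpolation=cv2.INTER_CUBIC))
E
```

```text
30.27 [ 0.5122 -0.1208  0.2201] [0.0069 0.1272 0.9918 0.0108] [-0.62 -0.19 -0.1 ]
cap 958 z0 0.0524 slope mrad [-3.4  3.6] rms mm 0.59 xy [ 0.5368 -0.1258] [ 0.5138 -0.1492] [ 0.5598 -0.1024]
block top 4024 z0 0.0742 slope mrad [ 1.9 -1.3] rms mm 0.7 xy [ 0.5357 -0.1256] [ 0.4758 -0.1854] [ 0.5956 -0.0658]
```

View pics/w12z.png

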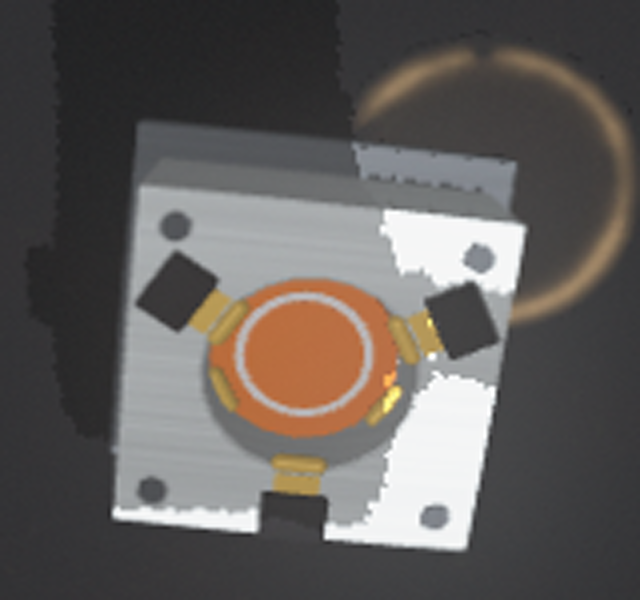

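The clear view shows the cap flat (about 5 mrad), centred, with lock catches over its rim at (222,390) and (385,403). Everything is standing free, so I'm handing in.

```bash
python3 -c "
from station import *
print(hand_in()); print(get_obs()['t'])"
```

```text
the job is handed in; nothing more can be done
None
the job is handed in; nothing more can be done
```

I pressed the cap home with the tool, stood the tool back on its mat, let go and handed the job in at about 30 s of the 61 s. `hand_in()` gives no verdict.

**Pressing:** The cap passed the mouth catches at about 3 N and the lock at about 11 N. It stopped hard after 32 mm of travel. I then re-centred the tool and pressed again, and it stopped at the same height. The highest force I read was about 21 N, but only at the end of each move row, so a brief peak between readings would not have shown. The gripper stayed well above the cap throughout.

**Last checks:**
- **Cap:** Its top is 22 mm below the mouth, so its centre is about 28 mm above the cell's underside (limit 37 mm). It is within about 1 mm of the axis and level within about 5 mrad. Lock catches show over its rim.
- **Lock:** I could not read the pad directly. When I eased off, contact was lost about 1.5 mm above the stop. That is nearer the roughly 1 mm of a locked cap than the 2.5 mm of a free pad.
- **Tool:** It stands on the mat with its top at the right height (0.1145 m) and about 3 mm from the mat's centre. The gripper is clear of everything.
- **Bystanders:** The ones found again were within a few mm of where they started. The timer and dish were re-checked from one camera only, and so was the beaker, because the scene network took the cell for it.

**Disagreement:** One oblique, partly hidden view gave the cap a slope of 28 mrad. The unobstructed view from above, taken afterwards, did not confirm it.

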